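Load the spring tray feeder

ROBOT

A 7-joint arm with a two-finger parallel gripper is mounted at the origin on a cart in front of the work surface, level with it; the furniture and walls round the work are solid. World frame = base frame: x ahead of the robot, y to its left, z up, the work surface at z = 0. Lengths are in m, angles in rad, forces in N, time in s.
With the tool pointing down it reaches from about 0.4 to 0.925 m from the base axis. Payload 4.1 kg.
Tool frame: the origin (TCP) lies on the centre line of the jaws, within the pads' length; the fingertips stand 25 mm ahead of it and the grasp point (between the pads) lies 6 mm ahead of it; y points along the fingers, x is the direction in which the jaws open and shut, and the axes are right-handed (so a half turn about y gives the same grasp; the last joint's range is limited). The gripper opens to 85 mm and grips with 20 to 120 N. Pads are 22 mm wide; open, the fingers measure 114 mm over their backs; the gripper's body (76 mm by 85 mm) begins 54 mm behind the grasp point. The pads swing forward as they close: fully open they stand 13 mm farther back than shut.
Start: joints at [1.205, 0.398, 0.045, 1.537, -0.019, 1.207, -0.051], TCP at [0.171, -0.627, 0.256] pointing down, gripper open.
Joint ranges: [-2.82, 2.82], [-0.49, 2.23], [-1.37, 1.46], [0, 2.46], [-1.36, 4.5], [0.23, 2], [-2.94, 2.94]. Speed limits (rad/s): [2.57, 2.57, 3.14, 3.14, 3.14, 3.14, 3.14].

INTERFACE

Orientations are given as a unit quaternion [x, y, z, w].
In Python, from workcell import read_state, read_camera, camera_model, sign_off, boxes_of, tip_of gives the robot as it stands. The module is installed in compiled form; this text tells all that it offers.
- The arm moves only by the tool servo_tool, never from a script. Its argument "motion" is a list that holds one entry, the list of rows, each a list of 7 numbers: the finger opening in cm, from 0 to 8.54, then the shift along the world's x, y, z in cm, then the turn, a rotation vector about the world's x, y, z in degrees. A call has 1 to 5 rows; each row is the pose to reach, as a shift and turn from the pose commanded when the call began; what a row does not reach only later rows make up. A row lasts 1/12 s, in which the tool goes at most 41.7 mm and 7.16 degrees, less where a joint would pass 70% of its speed; a pose out of reach is approached as far as the arm can. A call with a gripper value outside its range is refused whole. The fingers move at their own pace and stop on an object; the grip force is fixed at half the most. Time passes only in rows, so rows that repeat a pose let the fingers close. It gives the time, the measured TCP pose, the force and the opening at its end, in the units of the state.
- read_state(): the state, without advancing time (a new reading comes with each control period).
- read_camera(name): name is "side" or "top" or "wrist"; returns the picture (420x560x3 uint8, blue, green, red); there is no depth.
- camera_model(name): a dict with "camera_matrix" (3x3 intrinsics, pixels), "rvec" (rotation vector, rad) and "tvec" (3), from world to camera coordinates, as OpenCV has them. Camera axes: x right, y down, z forward; pixel columns grow to the right and rows downward; lengths in m; the calibration is good to about 2 mm. A picture is of the moment at which its call begins: read the wrist's pose just before it. camera_model takes no time and is no camera call; for the wrist camera it gives the pose at the moment of the call.
- sign_off(): hands the job in, once; it reports no verdict.
Trained networks look in the newest picture that a camera, given by its name, has taken for a name from the list of things; names that differ only in an ending like _2 or _b are one class to them, and where a whole thing is asked for, a point or a joint stands for the part that bears it (a point fixed in the world has none). Each returns a list of dicts, best first, with "conf" (0 to 1); they miss things now and then, are a little off and sometimes report something else, mostly with a low value. They report only what shows in the picture. A call takes as long as a camera call. They do not tell look-alikes from the thing itself.
- boxes_of(camera, query): "bbox" ([left, top, right, bottom] in pixels, round what is visible of it).
- tip_of(camera, query): "pixel" ([row, column] in pixels: a listed point, or the origin of a listed thing).
The state is a dict: "t": time; "joint_positions": joint angles; "qvel": joint speeds; "effort": joint torques, N m; "tcp_pos": TCP position; "tcp_rot": TCP orientation; "contact_force": force on the tool from outside, world axes, zero at the start; "wrist_torque": the same for the moment, N m; "gripper_width": finger opening in m.
Only numpy, scipy, OpenCV 4.12 (cv2) and the standard library are available. Lean on these libraries where they do the work, as an engineer would, in place of code of your own. Each camera call takes 0.05 s, during which the arm holds its last target. There are 200 camera calls.

TASK

Load the tray feeder on the bench: the black chip tray at the bottom, the blue one on it, the yellow one on that, then the white cover on top. Press the cover down against the spring until both brass catches snap over its end tabs and hold the stack down, then let go. Do not knock the black loupe that stands among the trays out of its place.

Things in the scene. Friction and masses are not known exactly. Their poses are not given: they have to be found in the camera images.
- feeder: Fixed tray feeder, 128 x 78 x 82 mm high: aluminium base, thin steel guide blades at the corners round a column. Origin: centre of its underside; x along the column's (and a loaded tray's) length, z up. Column 74 mm along x, 50 mm along y: 2 mm to spare round a tray. Blade tops flare out 4 mm, 72 to 82 mm up. The middle 48 mm of both long (y) sides is open for fingers.
- floor_top (a point): Centre of the top of the feeder's sprung grey floor, 34 mm above the bench at rest. A spring pushes it up with 4 N at rest, 9 N when pressed fully down (20 mm); the stack's own weight does not sink it, and it springs back unless latched. With three trays in, the cover's underside first lies 70 mm above the bench; press it 18 mm down to latch (2 mm more is possible), with up to about 15 N.
- catch_nose_a (a point): Tip of the brass spring catch at the feeder's +x end, at its flat underside, 58 mm above the bench, 37 mm from the column's axis. Sloped above, flat below; clear of the trays. It gives way outward as the cover's end tab is pressed down past it and snaps back over the tab.
- catch_nose_b (a point): The same at the feeder's -x end.
- tray_black_c (a point): Centre (half-way up) of the black chip tray with brass-coloured chips: a 70 x 46 x 12 mm block, flat below, pockets above, 45 g, lying flat. x along its 70 mm length, y along its 46 mm width (grasp across this), z up. The same either way round.
- tray_blue_c (a point): Centre of the blue chip tray, same size and axes as the black one.
- tray_yellow_c (a point): Centre of the yellow chip tray, same size and axes as the black one.
- cover_grip (a point): Middle of the white cover's handle, 14 mm above the cover's underside. Plate 70 x 46 x 6 mm; a steel tab at each end (12 mm wide, 84 mm tip to tip, top 6 mm above the underside); white handle bar on top, 40 mm along x, 14 mm wide along y (grasp across this), from 6 to 22 mm above the underside. 60 g. x along its length, z up. The same either way round.
- loupe_c (a point): Centre of the black loupe, 35 mm across and 32 mm high, standing on the bench among the trays. To be left in its place.
- lift (a joint): How far the feeder's sprung floor is pressed down from rest, m: 0 at rest, 0.018 when the full stack is latched, 0.020 fully down.
Mind the look-alikes: they are no part of the job. Of the things that look like the part that bears cover_grip, the larger one is meant.

How it is judged:
By the outcome, as a careful person would: the job done as asked, in the order asked, and still so for the second after the job is handed in, with the robot touching nothing.
It also fails if it takes over 112 s, if anything falls off the work surface, if the arm or the gripper's body presses on something with over 40 N, if the wrist force passes 120 N, or if a joint passes its speed limit or range.

## Working session

There is one attempt and no reset: what is moved stays moved. The work goes in short steps, Python scripts to look and compute and a tool call to move; the robot and the scene stay as the last step left them, time stands still between calls to the robot, and variables do not carry over. Pictures are saved under pics/ and viewed, about 12 in all and at most 16, crops included, and the job is handed in when it is done.

Besides the shell and the picture viewer there is one more tool, called as a command line: name --argument value ..., lists and objects as JSON in quotes. servo_tool: Moves the arm, as the interface text tells. Its arguments: {"type":"object","properties":{"motion":{"type":"array"}},"required":["motion"]}

```bash
mkdir -p pics; cat > h.py <<'E'
import numpy as np, cv2
from workcell import *
def cam(n):
    m=camera_model(n); return np.array(m["camera_matrix"]),cv2.Rodrigues(np.array(m["rvec"]))[0],np.array(m["tvec"]).ravel()
def at_z(n,rc,z):
    K,R,t=cam(n); d=R.T@np.linalg.solve(K,[rc[1],rc[0],1]); c=-R.T@t
    return (c+d*(z-c[2])/d[2])
def proj(n,P):
    K,R,t=cam(n); p=K@(R@np.array(P)+t); return p[:2]/p[2]  # col,row
E
python3 - <<'E'
from h import *
for n in ["top","side"]:
    im=read_camera(n); cv2.imwrite(f"pics/{n}0.png",im)
    for q,z in [("feeder",0),("floor_top",.034),("catch_nose_a",.058),("tray_black_c",.006),("tray_blue_c",.006),("tray_yellow_c",.006),("cover_grip",.014),("loupe_c",.016)]:
        print(n,q,[(np.round(d["pixel"]).tolist(),round(d["conf"],2),at_z(n,d["pixel"],z)[:2].round(3).tolist()) for d in tip_of(n,q)[:4]])
s=read_state();print(s["tcp_pos"],s["tcp_rot"],s["t"],s["gripper_width"])
E
```

```text
top feeder [([237.0, 358.0], 0.66, [0.466, -0.0])]
top floor_top [([234.0, 363.0], 0.86, [0.469, -0.004])]
top catch_nose_a [([252.0, 362.0], 0.61, [0.429, 0.004]), ([219.0, 369.0], 0.42, [0.498, -0.012])]
top tray_black_c [([187.0, 185.0], 0.98, [0.585, 0.383]), ([253.0, 266.0], 0.71, [0.434, 0.206])]
top tray_blue_c [([169.0, 269.0], 0.65, [0.623, 0.196]), ([249.0, 267.0], 0.25, [0.442, 0.203])]
top tray_yellow_c [([273.0, 199.0], 0.63, [0.394, 0.351]), ([252.0, 359.0], 0.45, [0.432, -0.001])]
top cover_grip [([250.0, 265.0], 0.61, [0.442, 0.207]), ([218.0, 310.0], 0.59, [0.508, 0.106])]
top loupe_c [([224.0, 227.0], 0.58, [0.499, 0.289])]
side feeder [([358.0, 260.0], 0.57, [0.469, -0.005])]
side floor_top [([343.0, 260.0], 0.83, [0.47, -0.004])]
side catch_nose_a [([337.0, 285.0], 0.62, [0.505, -0.015]), ([324.0, 232.0], 0.56, [0.431, 0.012]), ([253.0, 246.0], 0.26, [0.447, 0.164])]
side tray_black_c [([196.0, 320.0], 0.77, [0.59, 0.397])]
side tray_blue_c [([260.0, 340.0], 0.64, [0.608, 0.196])]
side tray_yellow_c [([216.0, 224.0], 0.59, [0.394, 0.338])]
side cover_grip [([255.0, 245.0], 0.62, [0.44, 0.209]), ([294.0, 282.0], 0.58, [0.503, 0.109])]
side loupe_c [([227.0, 276.0], 0.68, [0.496, 0.283])]
[ 0.17140974 -0.62701617  0.25637145] [ 0.56211324 -0.42898619  0.42906912 -0.56204915] 0.9 0.08523263513696809
```

View pics/top0.png

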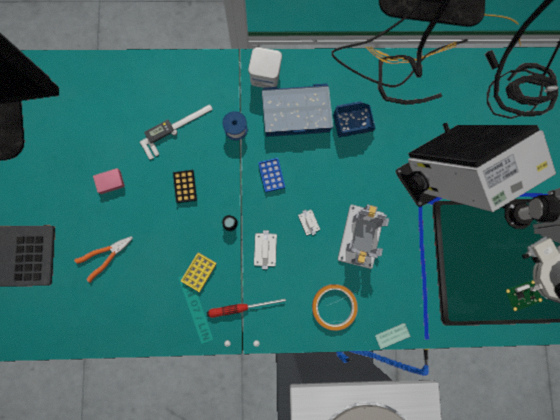

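View pics/side0.png

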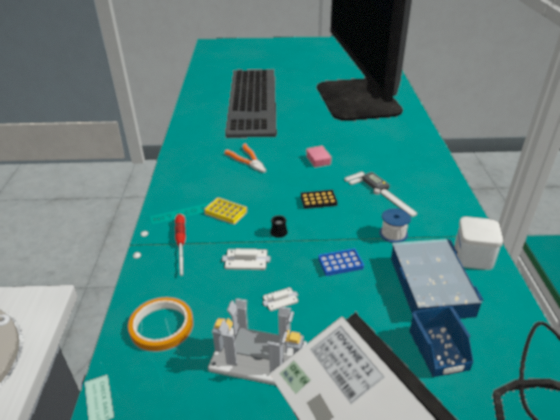

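```bash
python3 - <<'E'
from h import *
from scipy.spatial.transform import Rotation as Ro
s=read_state();print(Ro.from_quat(s["tcp_rot"]).as_matrix().round(3))
for n in ["top","side"]:
    im=cv2.imread(f"pics/{n}0.png"); 
    for q in ["tray_black_c","tray_blue_c","tray_yellow_c","cover_grip","feeder"]:
        print(n,q,[(np.round(d["bbox"]).tolist(),round(d["conf"],2)) for d in boxes_of(n,q)[:2]])
K,R,t=cam("top");print("topcam",-R.T@t);K,R,t=cam("side");print("sidecam",-R.T@t)
im=cv2.imread("pics/top0.png")
cv2.imwrite("pics/crop1.png",cv2.resize(im[140:300,160:410],None,fx=3.2,fy=3.2,interpolation=cv2.INTER_CUBIC))
# box corners: same pixel pts in top
for p in [(128,440),(125,545),(210,487),(180,400)]:
    print(p,[at_z("top",p,z)[:2].round(3).tolist() for z in (0,.15,.3)])
im=read_camera("wrist");cv2.imwrite("pics/w0.png",im)
E
```

```text
[[ 0.264  0.     0.965]
 [-0.965 -0.     0.264]
 [ 0.    -1.    -0.   ]]
top tray_black_c [([174.0, 171.0, 199.0, 204.0], 0.91)]
top tray_blue_c [([260.0, 155.0, 285.0, 191.0], 0.9)]
top tray_yellow_c [([180.0, 252.0, 217.0, 291.0], 0.97)]
top cover_grip [([297.0, 208.0, 321.0, 233.0], 0.81), ([256.0, 157.0, 283.0, 193.0], 0.72)]
top feeder [([338.0, 203.0, 386.0, 267.0], 0.82)]
side tray_black_c [([300.0, 189.0, 338.0, 212.0], 0.64)]
side tray_blue_c [([320.0, 245.0, 363.0, 274.0], 0.85), ([301.0, 190.0, 337.0, 212.0], 0.45)]
side tray_yellow_c [([204.0, 202.0, 248.0, 227.0], 0.7)]
side cover_grip [([224.0, 250.0, 268.0, 269.0], 0.71), ([263.0, 288.0, 301.0, 310.0], 0.62)]
side feeder [([209.0, 301.0, 308.0, 385.0], 0.67)]
topcam [0.39299084 0.20254716 0.92195257]
sidecam [ 0.49668603 -0.45855564  0.60223559]
(128, 440) [[0.717, -0.206], [0.664, -0.14], [0.611, -0.073]]
(125, 545) [[0.721, -0.458], [0.668, -0.351], [0.614, -0.243]]
(210, 487) [[0.521, -0.3], [0.5, -0.218], [0.479, -0.136]]
(180, 400) [[0.594, -0.104], [0.561, -0.054], [0.529, -0.004]]
```

View pics/crop1.png

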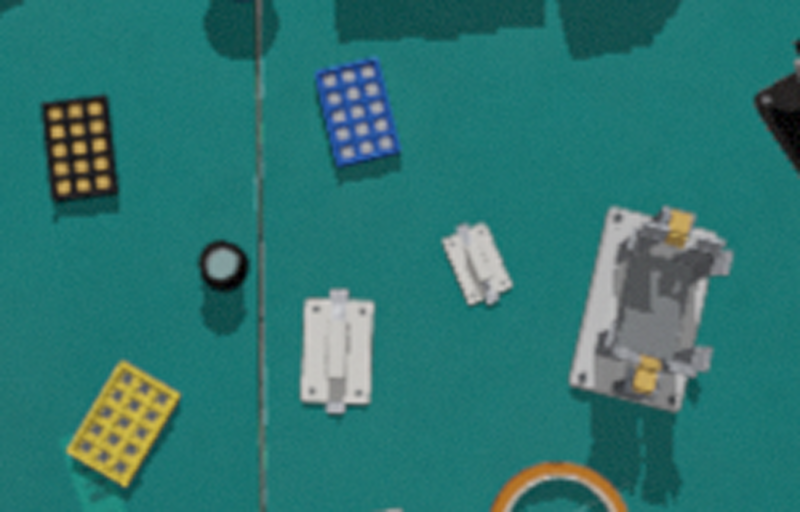

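View pics/w0.png

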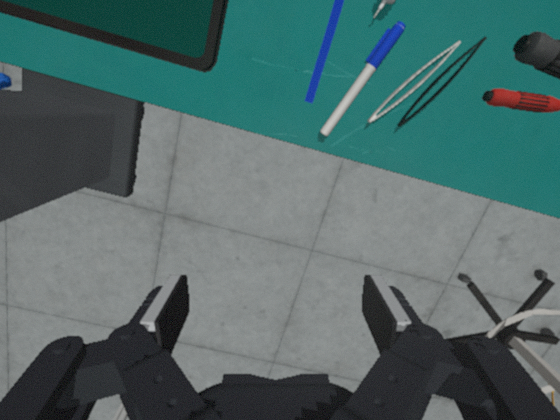

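```bash
python3 - <<'E'
from h import *
def tri(a,b): # (row,col) top, side
    A=[]
    o=[];
    for n,p in (("top",a),("side",b)):
        K,R,t=cam(n);d=R.T@np.linalg.solve(K,[p[1],p[0],1]);o.append((-R.T@t,d/np.linalg.norm(d)))
    M=np.array([o[0][1],-o[1][1]]).T; x,r,*_=np.linalg.lstsq(M,o[1][0]-o[0][0],rcond=None)
    print((o[0][0]+x[0]*o[0][1]).round(3),r)
tri((185,505),(365,352)); tri((210,487),(395,275)) ; tri((128,440),(316,352))
tri((238,355),(345,262))
cv2.imwrite("pics/crop2.png",cv2.resize(cv2.imread("pics/top0.png")[100:340,380:560],None,fx=2.2,fy=2.2))
def ext(n,q,mask,z,im):
    c=max(cv2.findContours(mask,0,2)[0],key=cv2.contourArea)[:,0]
    w=np.array([at_z(n,(p[1],p[0]),z)[:2] for p in c]).astype(np.float32)
    r=cv2.minAreaRect(w*1000);print(n,q,np.round(r[0],1),np.round(r[1],1),round(r[2],1), "long dir",)
    b=cv2.boxPoints(r);e=max([b[1]-b[0],b[2]-b[1]],key=np.linalg.norm);print("   long-axis yaw deg",round(np.degrees(np.arctan2(e[1],e[0]))%180,1))
for n,rs in (("top",dict(black=(165,165,208,208),blue=(250,148,295,196),yellow=(175,247,222,295),cover=(248,225,285,275))),("side",dict(black=(293,182,345,218),blue=(312,240,370,280),yellow=(198,196,255,232),cover=(216,244,278,275)))):
    im=cv2.imread(f"pics/{n}0.png");hsv=cv2.cvtColor(im,cv2.COLOR_BGR2HSV)
    for q,(l,t,r,b) in rs.items():
        # not green background
        h=hsv[...,0].astype(int);s=hsv[...,1];m=~((h>78)&(h<98)&(s>100))
        if q=="yellow": m=(h>18)&(h<35)&(s>80)
        if q=="blue": m=(h>102)
        if q=="cover": m=(s<70)&(hsv[...,2]>110)
        k=np.zeros(m.shape,np.uint8);k[t:b,l:r]=m[t:b,l:r]*255
        k=cv2.morphologyEx(k,cv2.MORPH_CLOSE,np.ones((5,5)))
        ext(n,q,k,{"cover":.006}.get(q,.012 if n=="top" else .006),im)
E
```

```text
[ 0.53  -0.202  0.243] [0.00083561]
[ 0.494 -0.193  0.195] [5.37507948e-06]
[ 0.637 -0.105  0.228] [0.00447742]
[0.463 0.009 0.012] [8.0119493e-05]
top black [586.4 383.9] [68.8 44.2] 6.9 long dir
   long-axis yaw deg 6.9
top blue [608.6 190.9] [70.4 45.9] 12.4 long dir
   long-axis yaw deg 12.4
top yellow [396.7 352.2] [47.8 71.2] 58.8 long dir
   long-axis yaw deg 148.8
top cover [443.3 207.8] [47.5 83.8] 86.0 long dir
   long-axis yaw deg 176.0
side black [586.3 388.6] [68.8 53.4] 7.4 long dir
   long-axis yaw deg 7.4
side blue [609.2 193.1] [71.5 53.1] 12.5 long dir
   long-axis yaw deg 12.5
side yellow [395.1 356.8] [57.  79.4] 58.9 long dir
   long-axis yaw deg 148.9
side cover [440.6 208.8] [54.5 85.1] 84.4 long dir
   long-axis yaw deg 174.4
```

View pics/crop2.png

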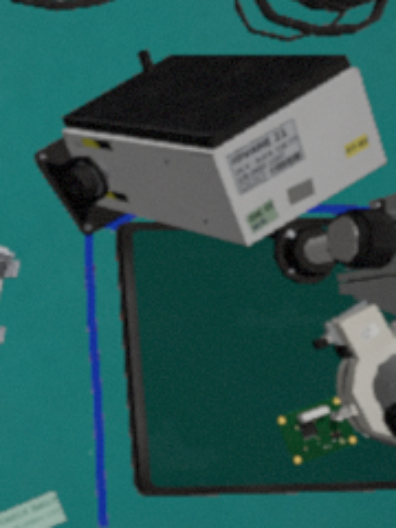

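servo_tool --motion '[[[8.5,0,0,3.6,0,0,7],[8.5,0,0,7.2,0,0,14],[8.5,0,0,10.8,0,0,21],[8.5,0,1,14.4,0,0,28],[8.5,0.5,4,14.5,0,0,35]]]'

```text
t: 1.87
tcp_pos: [0.1751, -0.5921, 0.4089]
tcp_rot: [0.67, -0.237, 0.243, -0.661]
contact_force: [-1.1, 0.5, 1.8]
gripper_width: 0.0851
```

servo_tool --motion '[[[8.5,0.7,3.5,0,0,0,7],[8.5,1.4,7,0,0,0,14],[8.5,2.1,10.5,0,0,0,21],[8.5,2.8,14,0,0,0,28],[8.5,3.5,17,0,0,0,35]]]'

```text
t: 2.28
tcp_pos: [0.2117, -0.4147, 0.4016]
tcp_rot: [0.707, -0.027, 0.027, -0.706]
contact_force: [0.1, -0.1, 0.2]
gripper_width: 0.0846
```

servo_tool --motion '[[[8.5,1.6,2.7,0,0,0,7],[8.5,3.2,5.4,0,0,0,14],[8.5,4.8,8.1,0,0,0,21],[8.5,6.4,10.8,0,0,0,28],[8.5,8,13.5,0,0,0,35]]]'

```text
t: 2.7
tcp_pos: [0.2918, -0.2805, 0.4016]
tcp_rot: [0.682, 0.187, -0.187, -0.682]
contact_force: [0.2, -0.7, 0.1]
gripper_width: 0.0847
```

servo_tool --motion '[[[8.5,2.4,3,0,0,0,7],[8.5,4.8,6,0,0,0,14],[8.5,7.2,9,0,0,0,21],[8.5,9.6,12,0,0,0,28],[8.5,12,15,0,0,0,35]]]'

```text
t: 3.12
tcp_pos: [0.4121, -0.1303, 0.4018]
tcp_rot: [0.595, 0.383, -0.383, -0.594]
contact_force: [0.4, -1.3, 0.8]
gripper_width: 0.0849
```

servo_tool --motion '[[[8.5,1,3.5,-1,0,0,7],[8.5,2,7,-2,0,0,14],[8.5,3,10.5,-3,0,0,21],[8.5,4,14,-4,0,0,28],[8.5,5,16,-5,0,0,30]]]'

```text
t: 3.53
tcp_pos: [0.4613, 0.0327, 0.3515]
tcp_rot: [0.474, 0.525, -0.524, -0.474]
contact_force: [-0.1, 0.1, 1.0]
gripper_width: 0.0852
```

```bash
python3 - <<'E'
from h import *
from scipy.spatial.transform import Rotation as Ro
s=read_state();print(s["t"],s["tcp_pos"],Ro.from_quat(s["tcp_rot"]).as_matrix().round(3),s["joint_positions"],s["contact_force"])
K,R,t=cam("wrist");print(-R.T@t,R,K)
im=read_camera("wrist");cv2.imwrite("pics/w1.png",im)
E
```

```text
3.5333 [0.46133331 0.03268966 0.35153463] [[-0.102  0.001 -0.995]
 [ 0.995  0.001 -0.102]
 [ 0.001 -1.    -0.002]] [ 0.6088869   0.01425214 -0.77320419  1.80322186  0.00956858  1.32657345
  1.50614698] [-0.10596234  0.13749234  1.04686634]
[0.3787781  0.02531914 0.46942806] [[-1.01573654e-01  9.94828013e-01  1.34655912e-04]
 [ 9.40185235e-01  9.59502882e-02  3.26871942e-01]
 [ 3.25168444e-01  3.33281790e-02 -9.45068630e-01]] [[304.51249124   0.         275.17073527]
 [  0.         304.51249124 214.1337565 ]
 [  0.           0.           1.        ]]
```

View pics/w1.png

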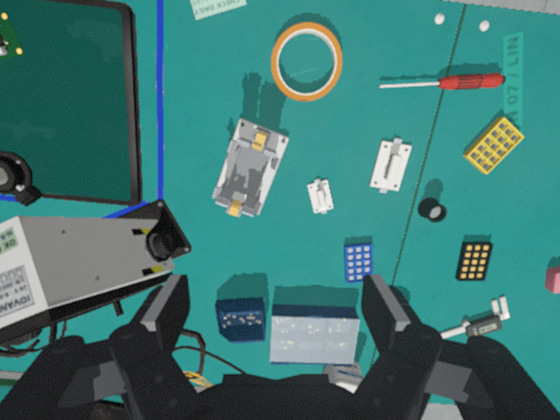

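```bash
cat >> h.py <<'E'
def rect(n,im,box,q,z):
    hsv=cv2.cvtColor(im,cv2.COLOR_BGR2HSV);h=hsv[...,0].astype(int);s=hsv[...,1]
    m=~((h>75)&(h<100)&(s>90))
    if q=="yellow": m=(h>18)&(h<35)&(s>80)
    if q=="blue": m=(h>102)
    if q=="cover": m=(s<70)&(hsv[...,2]>110)
    l,t,r,b=[int(v) for v in box];k=np.zeros(m.shape,np.uint8);k[t-6:b+6,l-6:r+6]=m[t-6:b+6,l-6:r+6]*255
    k=cv2.morphologyEx(k,cv2.MORPH_CLOSE,np.ones((5,5)))
    c=max(cv2.findContours(k,0,2)[0],key=cv2.contourArea)[:,0]
    w=np.array([at_z(n,(p[1],p[0]),z)[:2] for p in c]).astype(np.float32)*1000
    r=cv2.minAreaRect(w);b=cv2.boxPoints(r);e=max([b[1]-b[0],b[2]-b[1]],key=np.linalg.norm)
    return np.round(r[0],1),np.round(r[1],1),round(float(np.degrees(np.arctan2(e[1],e[0]))%180),1)
E
python3 - <<'E'
from h import *
im=cv2.imread("pics/w1.png")
for q,b in dict(black=(456,240,494,282),blue=(343,240,374,284),yellow=(462,113,526,176),cover=(369,133,413,194)).items():
    print(q,rect("wrist",im,b,q,.006 if q=="cover" else .012))
for q,z in [("feeder",0),("floor_top",.034),("catch_nose_a",.058),("tray_black_c",.006),("tray_blue_c",.006),("tray_yellow_c",.006),("cover_grip",.014),("loupe_c",.016)]:
    print(q,[(np.round(d["pixel"]).tolist(),round(d["conf"],2),at_z("wrist",d["pixel"],z)[:2].round(4).tolist()) for d in tip_of("wrist",q)[:3]])
E
```

```text
black (array([584.3, 385.4]), array([68.1, 48.2]), 6.9)
blue (array([607.2, 193.5]), array([72.8, 46.1]), 12.0)
yellow (array([395.6, 353.6]), array([50.9, 72.9]), 148.6)
cover (array([442. , 211.7]), array([49.1, 85.6]), 176.6)
feeder [([166.0, 254.0], 0.56, [0.4643, 0.0022])]
floor_top []
catch_nose_a [([199.0, 237.0], 0.63, [0.5021, -0.0209]), ([149.0, 254.0], 0.49, [0.4306, -0.0022])]
tray_black_c [([260.0, 471.0], 0.74, [0.5904, 0.3736]), ([147.0, 492.0], 0.17, [0.4032, 0.3477])]
tray_blue_c [([262.0, 359.0], 0.96, [0.6114, 0.1839])]
tray_yellow_c [([148.0, 491.0], 0.73, [0.4054, 0.3471])]
cover_grip [([196.0, 318.0], 0.9, [0.4997, 0.0973]), ([168.0, 391.0], 0.68, [0.4475, 0.2012])]
loupe_c [([205.0, 429.0], 0.62, [0.498, 0.271])]
```

servo_tool --motion '[[[8.5,1.4,3.9,-1,0,0,1],[8.5,2.8,7.8,-2,0,0,1],[8.5,4.2,11.7,-3,0,0,1],[8.5,5.6,15.6,-4,0,0,1],[8.5,7,19.5,-5,0,0,1.2]]]'

```text
t: 4.4
tcp_pos: [0.531, 0.2189, 0.3022]
tcp_rot: [0.472, 0.527, -0.527, -0.471]
contact_force: [1.0, -1.4, 0.2]
gripper_width: 0.0853
```

servo_tool --motion '[[[7,1.4,3.5,-1.5,0,0,0],[7,2.8,7,-4,0,0,0],[7,4.2,10.5,-7,0,0,0],[7,5.4,14,-10,0,0,0],[7,5.4,15.8,-13,0,0,0]]]'

```text
t: 4.82
tcp_pos: [0.5859, 0.3733, 0.1789]
tcp_rot: [0.472, 0.528, -0.526, -0.471]
contact_force: [0.4, 0.2, -0.3]
gripper_width: 0.0703
```

servo_tool --motion '[[[7,0,0,-2,0,0,0],[7,0,0,-4,0,0,0],[7,0,0,-4,0,0,0]]]'

```text
t: 5.07
tcp_pos: [0.5816, 0.3689, 0.1339]
tcp_rot: [-0.471, -0.524, 0.53, 0.471]
contact_force: [-0.6, -1.2, -0.9]
gripper_width: 0.07
```

```bash
python3 - <<'E'
from h import *
s=read_state();print(s["t"],s["tcp_pos"],s["contact_force"])
im=read_camera("wrist");cv2.imwrite("pics/w2.png",im)
bx=[(d["bbox"],d["conf"]) for d in boxes_of("wrist","tray_black_c")];print(bx)
if bx: print(rect("wrist",im,bx[0][0],"black",.012))
p=s["tcp_pos"]; print("tcp axis at z=.012 ->",proj("wrist",[p[0],p[1],.012]))
E
```

```text
5.0667 [0.58164839 0.36890243 0.1338924 ] [-0.57678248 -1.16464675 -0.85272306]
[([268.2, 179.1, 326.4, 262.5], 0.92)]
(array([591.2, 387.7]), array([71.5, 45.6]), 6.3)
tcp axis at z=.012 -> [272.79119095 209.95946175]
```

View pics/w2.png

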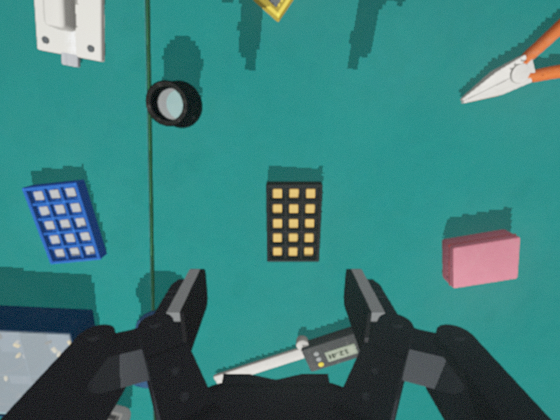

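servo_tool --motion '[[[7,0.5,1,-1,0,0,0],[7,0.9,1.85,-3,0,0,0],[7,0.9,1.85,-6,0,0,0],[7,0.9,1.85,-8.5,0,0,0],[7,0.9,1.85,-9.2,0,0,0]]]'

```text
t: 5.58
tcp_pos: [0.5916, 0.3888, 0.0443]
tcp_rot: [-0.471, -0.526, 0.529, 0.471]
contact_force: [0.6, -0.1, -1.0]
gripper_width: 0.0698
```

servo_tool --motion '[[[7,0,0,0,0,0,0],[7,0,0,-0.3,0,0,0],[7,0,0,-0.8,0,0,0],[7,0,0,-0.8,0,0,0]]]'

```text
t: 5.92
tcp_pos: [0.5928, 0.3905, 0.0403]
tcp_rot: [0.471, 0.528, -0.527, -0.471]
contact_force: [-0.4, -0.3, -0.2]
gripper_width: 0.07
```

```bash
python3 - <<'E'
from h import *
s=read_state();print(s["t"],s["tcp_pos"],s["contact_force"])
im=read_camera("wrist");cv2.imwrite("pics/w3.png",im)
E
```

```text
5.9167 [0.59282086 0.39053129 0.04032562] [-0.40901764 -0.25907765 -0.15138341]
```

View pics/w3.png

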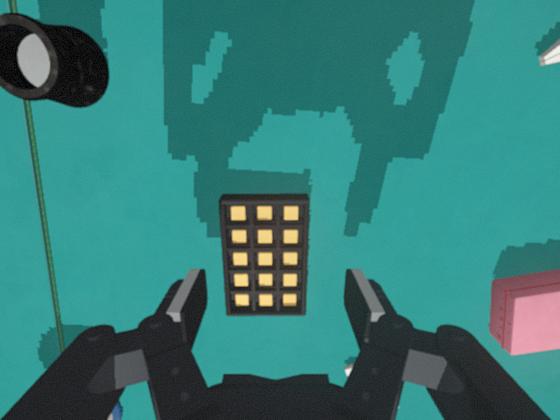

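servo_tool --motion '[[[7,0,-0.5,0,0,0,0],[7,0,-0.5,0,0,0,0],[7,0,-0.5,0,0,0,0]]]'

```text
t: 6.22
tcp_pos: [0.5926, 0.3845, 0.0397]
tcp_rot: [0.471, 0.527, -0.527, -0.471]
contact_force: [-0.5, -0.1, -0.7]
gripper_width: 0.07
```

```bash
cat >> h.py <<'E'
def look(q,z,save=None):
    from scipy.spatial.transform import Rotation as Ro
    s=read_state();im=read_camera("wrist")
    if save: cv2.imwrite("pics/%s.png"%save,im)
    bx=[d["bbox"] for d in boxes_of("wrist",{"cover":"cover_grip"}.get(q,"tray_%s_c"%q))]
    p=s["tcp_pos"];X=Ro.from_quat(s["tcp_rot"]).as_matrix()
    print("t",s["t"],"tcp",p.round(4),"jaw",round(np.degrees(np.arctan2(X[1,0],X[0,0])),1),"tilt",np.round(X[2],3),"F",s["contact_force"].round(1),"w",round(s["gripper_width"],4))
    K,R,t=cam("wrist")
    for b in bx[:3]:
        r=rect("wrist",im,b,q,z); print(np.round(b),r,"d mm",(r[0]-p[:2]*1000).round(1))
    return im
E
python3 - <<'E'
from h import *
look("black",.012)
s=read_state();p=s["tcp_pos"];print(proj("wrist",[p[0],p[1],.012]),proj("wrist",p))
E
```

```text
t 6.2167 tcp [0.5926 0.3845 0.0397] jaw 96.4 tilt [-0.    -1.    -0.001] F [-0.5 -0.1 -0.7] w 0.07
[273.19589166 271.23156581] [272.80538344 301.64036299]
```

```bash
python3 - <<'E'
from h import *
s=read_state();p=s["tcp_pos"]
im=read_camera("wrist")
print(p,rect("wrist",im,(224,196,322,322),"black",.012))
cv2.imwrite("pics/x.png",im[180:340,200:360])
E
```

```text
[0.5923654  0.38496261 0.03949795] (array([585.9, 385.4]), array([71.7, 45.2]), 6.6)
```

servo_tool --motion '[[[7,-0.3,0,0,0,0,0],[7,-0.6,0.05,-0.3,0,0,0],[7,-0.6,0.05,-0.7,0,0,0],[7,-0.6,0.05,-1,0,0,0],[7,-0.6,0.05,-1,0,0,0]]]'

```text
t: 6.78
tcp_pos: [0.5855, 0.3851, 0.028]
tcp_rot: [-0.471, -0.527, 0.528, 0.471]
contact_force: [-0.9, -0.4, 0.9]
gripper_width: 0.0703
```

servo_tool --motion '[[[3,0,0,0,0,0,0],[3,0,0,0,0,0,0],[3,0,0,0,0,0,0],[3,0,0,0,0,0,0],[3,0,0,0,0,0,0]]]'

```text
t: 7.2
tcp_pos: [0.5865, 0.3859, 0.0296]
tcp_rot: [0.471, 0.528, -0.527, -0.471]
contact_force: [0.6, -0.7, 2.2]
gripper_width: 0.0437
```

servo_tool --motion '[[[3,0,0,1,0,0,0],[3,0,0,3,0,0,0],[3,0,0,6,0,0,0],[3,0,0,10,0,0,0],[3,0,0,13,0,0,0]]]'

```text
t: 7.62
tcp_pos: [0.5862, 0.386, 0.1622]
tcp_rot: [0.471, 0.528, -0.527, -0.471]
contact_force: [0.7, 1.1, 0.1]
gripper_width: 0.044
```

servo_tool --motion '[[[3,-1,-3.5,1,0,0,-4],[3,-2,-7,2,0,0,-8],[3,-3,-10.5,3,0,0,-12],[3,-4,-14,4,0,0,-16],[3,-5,-17.5,4,0,0,-20]]]'

```text
t: 8.03
tcp_pos: [0.5363, 0.2098, 0.2016]
tcp_rot: [0.556, 0.438, -0.436, -0.556]
contact_force: [0.7, -0.7, -0.2]
gripper_width: 0.044
```

servo_tool --motion '[[[3,-1.2,-3.5,0,0,0,0],[3,-2.4,-7,0,0,0,0],[3,-3.6,-10.5,0,0,0,0],[3,-4.8,-14,0,0,0,0],[3,-6,-17.5,0,0,0,0]]]'

```text
t: 8.45
tcp_pos: [0.475, 0.0341, 0.1996]
tcp_rot: [0.555, 0.438, -0.438, -0.555]
contact_force: [0.4, 0.0, -0.7]
gripper_width: 0.0436
```

servo_tool --motion '[[[3,-0.5,-3.4,0,0,0,0],[3,-0.5,-3.4,0,0,0,0],[3,-0.5,-3.4,0,0,0,0]]]'

```text
t: 8.7
tcp_pos: [0.4707, -0.0007, 0.1995]
tcp_rot: [0.557, 0.436, -0.437, -0.556]
contact_force: [-0.0, 0.9, -0.5]
gripper_width: 0.0435
```

```bash
python3 - <<'E'
from h import *
im=look("black",.19,"w4")
for q,z in [("feeder",0),("floor_top",.034),("catch_nose_a",.058)]:
    print(q,[(np.round(d["pixel"]).tolist(),round(d["conf"],2),at_z("wrist",d["pixel"],z)[:2].round(4).tolist()) for d in tip_of("wrist",q)[:3]])
E
```

```text
t 8.7 tcp [ 0.4707 -0.0007  0.1995] jaw 76.2 tilt [-0.001 -1.    -0.   ] F [-0.   0.9 -0.5] w 0.0435
feeder []
floor_top [([200.0, 269.0], 0.77, [0.4702, -0.0009])]
catch_nose_a [([160.0, 268.0], 0.97, [0.4291, 0.0088])]
```

View pics/w4.png

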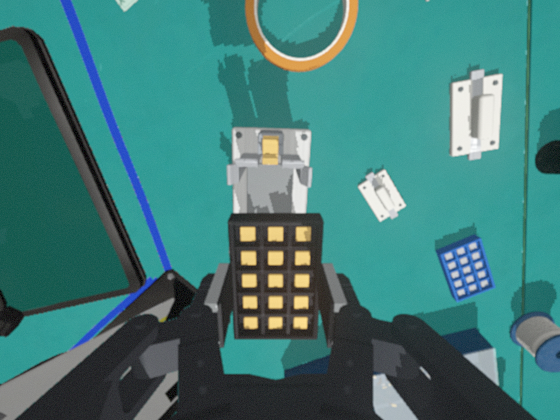

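servo_tool --motion '[[[3,0.8,3,0,0,0,0],[3,1.4,6,0,0,0,0],[3,2,9,0,0,0,0],[3,2,9,0,0,0,0],[3,2,9,0,0,0,0]]]'

```text
t: 9.37
tcp_pos: [0.491, 0.0951, 0.1994]
tcp_rot: [-0.553, -0.44, 0.439, 0.554]
contact_force: [0.4, -0.2, -0.5]
gripper_width: 0.0438
```

```bash
python3 - <<'E'
from h import *
im=look("black",.19)
for q,z in [("feeder",0),("floor_top",.034),("catch_nose_a",.058)]:
    print(q,[(np.round(d["pixel"]).tolist(),round(d["conf"],2),at_z("wrist",d["pixel"],z)[:2].round(4).tolist()) for d in tip_of("wrist",q)[:3]])
cv2.imwrite("pics/w5.png",cv2.resize(im[100:290,110:300],None,fx=3.1,fy=3.1,interpolation=cv2.INTER_CUBIC))
cv2.imwrite("pics/w5full.png",im)
E
```

```text
t 9.3667 tcp [0.491  0.0951 0.1994] jaw 76.9 tilt [ 0.002 -1.     0.   ] F [ 0.4 -0.2 -0.5] w 0.0438
[228. 210. 328. 337.] (array([484.7,  95.6]), array([57.7, 74.3]), 166.6) d mm [-6.3  0.5]
[103. 128. 215. 269.] (array([437.2,  54.3]), array([47.6, 65.1]), 164.1) d mm [-53.8 -40.8]
feeder [([190.0, 177.0], 0.87, [0.4655, -0.0101])]
floor_top [([200.0, 170.0], 0.76, [0.4672, -0.0075])]
catch_nose_a [([164.0, 153.0], 0.67, [0.4292, -0.0002]), ([247.0, 160.0], 0.55, [0.5039, -0.0217])]
```

View pics/w5.png

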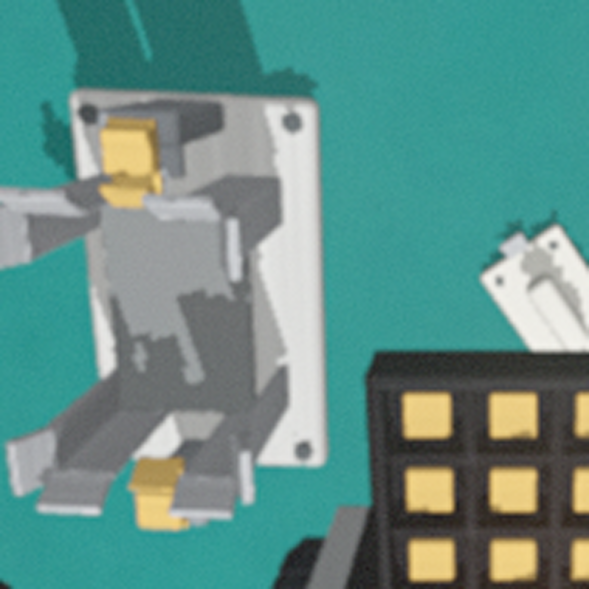

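```bash
python3 - <<'E'
from h import *
P=lambda c,r,z:at_z("wrist",(100+r/3.1,110+c/3.1),z)[:2]*1000
for z in (0,.006,.01,.014):
    a,b,c=P(72,92,z),P(318,98,z),P(328,465,z)
    print(z,"w",np.linalg.norm(a-b).round(1),"l",np.linalg.norm(b-c).round(1),"ctr",((a+c)/2).round(1),"yaw",np.degrees(np.arctan2(*(c-b)[::-1])).round(1),np.degrees(np.arctan2(*(b-a)[::-1])).round(1)-90)
for z in (.058,.060):
    n,f=P(131,206,z),P(161,462,z);print(z,n.round(1),f.round(1),np.linalg.norm(f-n).round(1),((n+f)/2).round(1),np.degrees(np.arctan2(*(f-n)[::-1])).round(1))
# blade tops outer corners
z=.082
for nm,c in dict(nl_top=(0,200),nr=(236,250),fl=(40,505),fr=(245,480)).items(): print(nm,P(*c,z).round(1))
E
python3 - <<'E'
import sys;sys.path.insert(0,'.')
from h import *
im=cv2.imread("pics/top0.png");Pt=lambda c,r,z:at_z("top",(140+r/3.2,160+c/3.2),z)[:2]*1000
for z in (.006,.01):
    a,b,c,d=Pt(614,208,z),Pt(572,383,z),Pt(678,410,z),Pt(728,232,z)
    print("top",z,"l",np.linalg.norm(a-b).round(1),"w",np.linalg.norm(c-b).round(1),"ctr",((a+c)/2).round(1),"yaw",np.degrees(np.arctan2(*(a-b)[::-1])).round(1),np.degrees(np.arctan2(*(b-c)[::-1])).round(1)-90)
E
```

```text
0 w 79.7 l 131.5 ctr [469.2 -11.5] yaw -15.8 -15.0
0.006 w 78.2 l 129.1 ctr [468.1  -9.2] yaw -15.8 -15.0
0.01 w 77.2 l 127.4 ctr [467.4  -7.7] yaw -15.8 -15.0
0.014 w 76.2 l 125.7 ctr [466.6  -6.1] yaw -15.8 -15.0
0.058 [430.6  -1.6] [505.8 -21. ] 77.7 [468.2 -11.3] -14.4
0.06 [430.5  -0.8] [505.1 -20. ] 77.1 [467.8 -10.4] -14.4
nl_top [419.7 -22.4]
nr [445.6  30.7]
fl [501.5 -46.2]
fr [507.6  11.9]
top 0.006 l 126.3 w 75.2 ctr [466.7  -7.8] yaw -16.0 -15.5
top 0.01 l 125.7 w 74.9 ctr [466.4  -6.8] yaw -16.0 -15.5
```

servo_tool --motion '[[[3,0,0,0,0,0,0],[3,0,0,0,0,0,0],[3,0,0,0,0,0,0]]]'

```text
t: 9.87
tcp_pos: [0.4911, 0.091, 0.1992]
tcp_rot: [0.556, 0.437, -0.437, -0.555]
contact_force: [0.1, 0.9, -0.1]
gripper_width: 0.044
```

```bash
python3 - <<'E'
from h import *
im0=cv2.imread("pics/w5full.png")
for i in range(3):
    s=read_state();c0=cam("wrist");C=-c0[1].T@c0[2]
    im=read_camera("wrist");print(s["t"],s["tcp_pos"].round(4),C.round(4))
print(s["joint_positions"].round(4),s["qvel"].round(3))
cv2.imwrite("pics/w6.png",im)
print("shift px",cv2.phaseCorrelate(np.float32(cv2.cvtColor(im0,6))[:190],np.float32(cv2.cvtColor(im,6))[:190]))
E
```

```text
9.8667 [0.4911 0.091  0.1992] [0.4107 0.112  0.3172]
9.9167 [0.4911 0.0912 0.1992] [0.4107 0.1121 0.3172]
9.9667 [0.4911 0.0913 0.1992] [0.4107 0.1122 0.3172]
[ 0.4374  0.2582 -0.8151  1.9399  0.2181  1.0331  0.8605] [-0.002  0.001 -0.003 -0.    -0.002 -0.     0.001]
shift px ((3.338263029802249, -0.7145423997105382), 0.7360024449449999)
```

```bash
python3 - <<'E'
from h import *
P=lambda c,r,z:at_z("wrist",(99.3+r/3.1,113.3+c/3.1),z)[:2]*1000
for z in (.006,.01):
    a,b,c=P(72,92,z),P(318,98,z),P(328,465,z)
    print(z,((a+c)/2).round(1),"yaw",np.degrees(np.arctan2(*(c-b)[::-1])).round(1),np.degrees(np.arctan2(*(b-a)[::-1])).round(1)-90)
for z in (.058,.060):
    n,f=P(131,206,z),P(161,462,z);print(z,n.round(1),f.round(1),np.linalg.norm(f-n).round(1),((n+f)/2).round(1),np.degrees(np.arctan2(*(f-n)[::-1])).round(1))
im=cv2.imread("pics/w6.png")
print("tray",rect("wrist",im,(228,207,328,337),"black",.185)) 
s=read_state();p=s["tcp_pos"];print(p)
# tray bottom z guess: tcp-0.0295 + ; top = tcp-.0295+.012
print(rect("wrist",im,(234,213,322,332),"black",p[2]-.0175))
for q,z in [("floor_top",.034),("catch_nose_a",.058)]:
    print(q,[(np.round(d["pixel"]).tolist(),round(d["conf"],2),at_z("wrist",d["pixel"],z)[:2].round(4).tolist()) for d in tip_of("wrist",q)[:3]])
cv2.imwrite("pics/w6c.png",cv2.resize(im[95:345,110:340],None,fx=2.4,fy=2.4,interpolation=cv2.INTER_CUBIC))
E
```

```text
0.006 [468.6  -4.6] yaw -15.6 -14.900000000000006
0.01 [467.9  -3.1] yaw -15.6 -14.900000000000006
0.058 [431.    2.2] [506.3 -16.8] 77.6 [468.7  -7.3] -14.2
0.06 [430.9   3. ] [505.5 -15.8] 77.0 [468.2  -6.4] -14.2
tray (array([487.4,  95. ]), array([59.6, 78.9]), 166.5)
[0.49111701 0.09136743 0.19920753]
(array([489.2,  94.9]), array([53.6, 74.6]), 166.5)
floor_top [([202.0, 173.0], 0.62, [0.4699, -0.004]), ([248.0, 167.0], 0.47, [0.5158, -0.0268]), ([122.0, 381.0], 0.44, [0.4432, 0.2017])]
catch_nose_a [([166.0, 160.0], 0.86, [0.4323, 0.0059]), ([246.0, 163.0], 0.67, [0.5034, -0.018]), ([122.0, 384.0], 0.67, [0.4409, 0.1961])]
```

View pics/w6c.png

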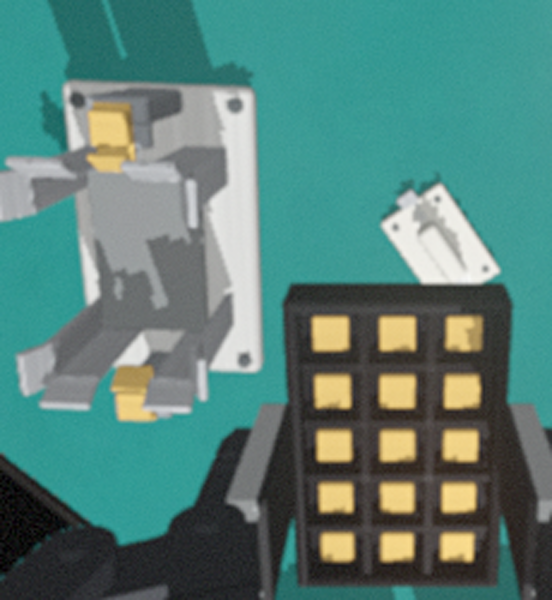

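```bash
python3 - <<'E'
from h import *
P=lambda c,r,z:at_z("wrist",(95+r/2.4,110+c/2.4),z)[:2]*1000
for z in (.165,.17,.175,.182,.186):
    a,b,c,d=P(298,308,z),P(502,308,z),P(499,583,z),P(302,583,z)
    print(z,np.linalg.norm(a-b).round(1),np.linalg.norm(d-c).round(1),np.linalg.norm(b-c).round(1),((a+b+c+d)/4).round(1),np.degrees(np.arctan2(*((c+d-a-b)[::-1]))).round(1))
s=read_state();print(s["tcp_pos"])
E
```

```text
0.165 45.4 50.5 75.3 [503.5  90.9] -13.3
0.17 43.9 48.8 72.9 [500.4  91.6] -13.3
0.175 42.4 47.1 70.4 [497.4  92.3] -13.3
0.182 40.3 44.8 66.9 [493.1  93.3] -13.3
0.186 39.2 43.5 64.9 [490.7  93.9] -13.3
[0.49113393 0.09153385 0.19922206]
```

```bash
python3 - <<'E'
from h import *
P=lambda c,r,z:at_z("wrist",(95+r/2.4,110+c/2.4),z)[:2]*1000
for z in (.17,.175,.178,.182,.186):
    a,b,c,d=P(286,290,z),P(510,290,z),P(497,583,z),P(304,583,z)
    print(z,np.linalg.norm(a-b).round(1),np.linalg.norm(d-c).round(1),np.linalg.norm(b-c).round(1),((a+b+c+d)/4).round(1),np.degrees(np.arctan2(*((c+d-a-b)[::-1]))).round(1))
im=cv2.imread("pics/w6.png")
cv2.imwrite("pics/w6d.png",cv2.resize(im[205:345,215:345],None,fx=4.2,fy=4.2,interpolation=cv2.INTER_CUBIC)*1)
E
```

```text
0.17 47.8 47.8 76.9 [498.4  91.9] -13.0
0.175 46.2 46.2 74.3 [495.4  92.6] -13.0
0.178 45.2 45.2 72.7 [493.6  93. ] -13.0
0.182 43.9 43.9 70.7 [491.2  93.6] -13.0
0.186 42.6 42.6 68.6 [488.8  94.1] -13.0
```

View pics/w6d.png

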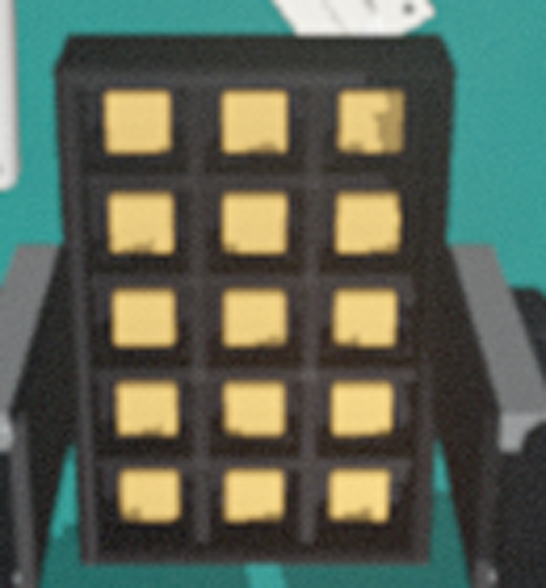

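```bash
python3 - <<'E'
from h import *
P=lambda c,r,z:at_z("wrist",(205+r/4.2,215+c/4.2),z)[:2]*1000
for z in (.17,.175,.178,.182):
    a,b,c,d=P(57,72,z),P(455,72,z),P(430,560,z),P(85,560,z)
    print(z,np.linalg.norm(a-b).round(1),np.linalg.norm(d-c).round(1),np.linalg.norm(b-c).round(1),((a+b+c+d)/4).round(1),np.degrees(np.arctan2(*((c+d-a-b)[::-1]))).round(1))
s=read_state();print(s["tcp_pos"],s["t"])
E
```

```text
0.17 48.9 48.9 73.8 [500.2  91.3] -13.3
0.175 47.2 47.2 71.3 [497.1  92. ] -13.3
0.178 46.2 46.2 69.8 [495.3  92.5] -13.3
0.182 44.9 44.9 67.8 [492.9  93. ] -13.3
[0.49113393 0.09153385 0.19922206] 10.1167
```

servo_tool --motion '[[[3,-0.7,-2.5,0,0,0,-1],[3,-1.5,-6,0,0,0,-1.8],[3,-2.2,-9,0,0,0,-1.8],[3,-2.5,-9.8,0,0,0,-1.8],[3,-2.5,-9.8,0,0,0,-1.8]]]'

```text
t: 10.53
tcp_pos: [0.4653, -0.0095, 0.1989]
tcp_rot: [0.564, 0.427, -0.428, -0.563]
contact_force: [-0.6, 0.4, -0.7]
gripper_width: 0.0438
```

servo_tool --motion '[[[3,0,0,-2,0,0,0],[3,0,0,-4,0,0,0],[3,0,0,-6,0,0,0],[3,0,0,-6.8,0,0,0],[3,0,0,-6.8,0,0,0]]]'

```text
t: 10.95
tcp_pos: [0.465, -0.0049, 0.1297]
tcp_rot: [-0.56, -0.429, 0.43, 0.563]
contact_force: [-0.1, -0.6, 0.3]
gripper_width: 0.0432
```

servo_tool --motion '[[[3,0,0,0,0,0,0],[3,0,0,0,0,0,0],[3,0,0,0,0,0,0],[3,0,0,0,0,0,0]]]'

```text
t: 11.28
tcp_pos: [0.4669, -0.0063, 0.1321]
tcp_rot: [0.563, 0.429, -0.428, -0.562]
contact_force: [-0.8, -0.8, -0.5]
gripper_width: 0.0438
```

```bash
python3 - <<'E'
from h import *
im=look("black",.11)
cv2.imwrite("pics/w7.png",cv2.resize(im[60:340,170:390],None,fx=2.1,fy=2.1,interpolation=cv2.INTER_CUBIC))
im=read_camera("side");cv2.imwrite("pics/s7.png",cv2.resize(im[230:400,170:350],None,fx=3.4,fy=3.4,interpolation=cv2.INTER_CUBIC))
print(read_state()["tcp_pos"])
E
```

```text
t 11.2833 tcp [ 0.4669 -0.0063  0.1321] jaw 74.7 tilt [ 0.    -1.    -0.002] F [-0.8 -0.8 -0.5] w 0.0438
[226. 213. 327. 342.] (array([470.2,  -6.1]), array([64., 84.]), 164.7) d mm [3.3 0.2]
[ 0.46645664 -0.0064799   0.13167821]
```

View pics/w7.png

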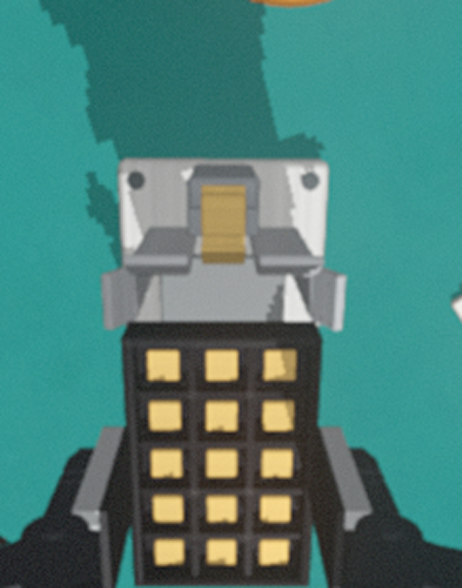

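View pics/s7.png

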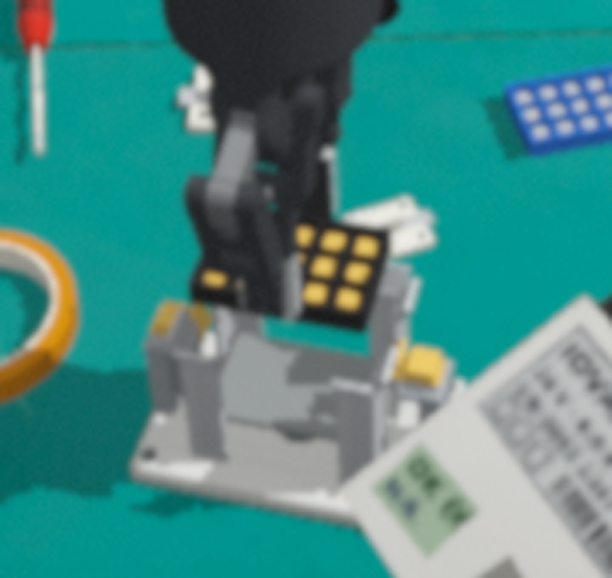

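```bash
python3 - <<'E'
from h import *
P=lambda c,r,z:at_z("wrist",(60+r/2.1,170+c/2.1),z)[:2]*1000
s=read_state();p=s["tcp_pos"];print(p)
u=np.array([np.cos(np.radians(-15.2)),np.sin(np.radians(-15.2))]);v=np.array([-u[1],u[0]])
f=lambda q:((q-p[:2]*1000)@u).round(1).item(),
g=lambda q:(((q-p[:2]*1000)@u).round(1),((q-p[:2]*1000)@v).round(1))
for z in (.058,.061,.064): print("nose",z,g(P(224,262,z)))
for z in (.006,.01): print("plate near mid",z,g((P(119,159,z)+P(328,160,z))/2))
for z in (.101,.105): print("tray bottom near",z,g(P(224,325,z)))
for z in (.111,.113,.116): print("tray top near/far",z,g(P(222,345,z)),g(P(222,583,z)), "w",np.linalg.norm(P(123,340,z)-P(322,340,z)))
print("blade",g(P(160,270,.074)),g(P(285,270,.074)))
E
```

```text
[ 0.46645664 -0.0064799   0.13167821]
nose 0.058 (np.float64(-37.1), np.float64(2.4))
nose 0.061 (np.float64(-37.9), np.float64(2.4))
nose 0.064 (np.float64(-38.6), np.float64(2.4))
plate near mid 0.006 (np.float64(-63.5), np.float64(2.5))
plate near mid 0.01 (np.float64(-63.8), np.float64(2.5))
tray bottom near 0.101 (np.float64(-31.6), np.float64(2.2))
tray bottom near 0.105 (np.float64(-33.0), np.float64(2.2))
tray top near/far 0.111 (np.float64(-30.2), np.float64(1.7)) (np.float64(37.7), np.float64(1.6)) w 46.04355368256147
tray top near/far 0.113 (np.float64(-31.0), np.float64(1.7)) (np.float64(36.0), np.float64(1.6)) w 45.37922159379152
tray top near/far 0.116 (np.float64(-32.1), np.float64(1.7)) (np.float64(33.4), np.float64(1.6)) w 44.3827234606366
blade (np.float64(-38.7), np.float64(-15.7)) (np.float64(-38.6), np.float64(19.6))
```

servo_tool --motion '[[[3,-0.2,0.1,0,0,0,0],[3,-0.2,0.1,-0.5,0,0,0],[3,-0.2,0.1,-1.2,0,0,0],[3,-0.2,0.1,-2,0,0,0],[3,-0.2,0.1,-2,0,0,0]]]'

```text
t: 11.85
tcp_pos: [0.4626, -0.0056, 0.1093]
tcp_rot: [-0.561, -0.428, 0.43, 0.563]
contact_force: [-0.9, -0.8, -0.4]
gripper_width: 0.0438
```

servo_tool --motion '[[[3,0,0,-0.5,0,0,0],[3,0,0,-1,0,0,0],[3,0,0,-1.5,0,0,0],[3,0,0,-2,0,0,0],[3,0,0,-2,0,0,0]]]'

```text
t: 12.27
tcp_pos: [0.4643, -0.0055, 0.0904]
tcp_rot: [-0.562, -0.429, 0.429, 0.562]
contact_force: [2.1, -0.7, -0.7]
gripper_width: 0.0436
```

```bash
python3 - <<'E'
from h import *
s=read_state();print(s["tcp_pos"],s["contact_force"],s["wrist_torque"])
im=read_camera("wrist");cv2.imwrite("pics/w8.png",im[60:340,170:390])
E
```

```text
[ 0.46427699 -0.00548202  0.09044358] [ 2.12242098 -0.74276112 -0.70195159] [-0.06085921 -0.16789223 -0.01833527]
```

servo_tool --motion '[[[3,0,0,-0.5,0,0,0],[3,0,0,-1,0,0,0],[3,0,0,-1.5,0,0,0],[3,0,0,-1.8,0,0,0],[3,0,0,-1.8,0,0,0]]]'

```text
t: 12.73
tcp_pos: [0.4643, -0.0055, 0.0727]
tcp_rot: [-0.562, -0.429, 0.429, 0.562]
contact_force: [1.7, -0.3, -1.8]
gripper_width: 0.0433
```

servo_tool --motion '[[[3,0,0,-0.2,0,0,0],[3,0,0,-0.5,0,0,0],[3,0,0,-0.5,0,0,0]]]'

```text
t: 12.98
tcp_pos: [0.4643, -0.0054, 0.0679]
tcp_rot: [-0.562, -0.429, 0.429, 0.562]
contact_force: [2.0, -0.4, -0.9]
gripper_width: 0.0435
```

servo_tool --motion '[[[3,0,0,-0.2,0,0,0],[3,0,0,-0.4,0,0,0],[3,0,0,-0.4,0,0,0]]]'

```text
t: 13.23
tcp_pos: [0.4642, -0.0055, 0.064]
tcp_rot: [-0.562, -0.429, 0.429, 0.562]
contact_force: [1.7, -0.4, -0.4]
gripper_width: 0.0435
```

servo_tool --motion '[[[6,0,0,0,0,0,0],[6,0,0,0,0,0,0],[6,0,0,0,0,0,0],[6,0,0,0,0,0,0],[6,0,0,1,0,0,0]]]'

```text
t: 13.65
tcp_pos: [0.4624, -0.0055, 0.0732]
tcp_rot: [-0.561, -0.428, 0.43, 0.563]
contact_force: [-1.1, 0.2, -0.3]
gripper_width: 0.0604
```

servo_tool --motion '[[[6.5,0,0,3,0,0,0],[6.5,0,0,6,0,0,0],[6.5,0,0,9,0,0,0],[6.5,0,0,11,0,0,0],[6.5,0,2,11,0,0,3]]]'

```text
t: 14.07
tcp_pos: [0.4672, 0.0115, 0.1889]
tcp_rot: [0.555, 0.444, -0.441, -0.549]
contact_force: [0.9, -0.0, -0.0]
gripper_width: 0.0647
```

servo_tool --motion '[[[7,2.4,3,0,0,0,5],[7,4.8,6,0,0,0,10],[7,7.2,9,0,0,0,15],[7,9.6,12,0,0,0,20],[7,12,15,0,0,0,24.6]]]'

```text
t: 14.48
tcp_pos: [0.585, 0.1657, 0.1849]
tcp_rot: [-0.443, -0.551, 0.551, 0.443]
contact_force: [0.6, 0.1, 1.0]
gripper_width: 0.07
```

servo_tool --motion '[[[7,2.4,2.8,-1,0,0,0],[7,2.4,2.8,-4,0,0,0],[7,2.4,2.8,-7,0,0,0],[7,2.4,2.8,-9,0,0,0],[7,2.4,2.8,-9,0,0,0]]]'

```text
t: 14.9
tcp_pos: [0.6051, 0.191, 0.0899]
tcp_rot: [-0.442, -0.548, 0.553, 0.445]
contact_force: [-1.1, -0.2, -0.2]
gripper_width: 0.0701
```

servo_tool --motion '[[[7,0,0,0,0,0,0],[7,0,0,0,0,0,0],[7,0,0,0,0,0,0]]]'

```text
t: 15.15
tcp_pos: [0.6094, 0.1932, 0.0966]
tcp_rot: [0.444, 0.552, -0.549, -0.443]
contact_force: [0.6, -0.4, -0.1]
gripper_width: 0.0698
```

```bash
python3 - <<'E'
from h import *
im=look("blue",.012,"w9")
im=read_camera("side");cv2.imwrite("pics/s9.png",im)
E
```

```text
t 15.15 tcp [0.6094 0.1932 0.0966] jaw 102.3 tilt [ 0.001 -1.    -0.004] F [ 0.6 -0.4 -0.1] w 0.0698
[240. 178. 303. 279.] (array([608.9, 190.8]), array([71.6, 45.7]), 12.4) d mm [-0.5 -2.4]
```

servo_tool --motion '[[[7,0,-0.2,-1,0,0,0],[7,0,-0.2,-3,0,0,0],[7,0,-0.2,-5,0,0,0],[7,0,-0.2,-6,0,0,0],[7,0,-0.2,-6,0,0,0]]]'

```text
t: 15.72
tcp_pos: [0.6062, 0.1894, 0.0313]
tcp_rot: [-0.443, -0.549, 0.552, 0.445]
contact_force: [0.2, 0.0, 0.4]
gripper_width: 0.0695
```

servo_tool --motion '[[[7,0,0,0,0,0,0],[7,0,0,0,0,0,0]]]'

```text
t: 15.88
tcp_pos: [0.6088, 0.1911, 0.0351]
tcp_rot: [0.444, 0.551, -0.55, -0.443]
contact_force: [-0.7, -0.5, 0.9]
gripper_width: 0.0698
```

```bash
python3 - <<'E'
from h import *
im=look("blue",.012)
print(rect("wrist",im,(230,180,320,320),"blue",.012))
E
```

```text
t 15.8833 tcp [0.6088 0.1911 0.0351] jaw 102.3 tilt [ 0.001 -1.    -0.002] F [-0.7 -0.5  0.9] w 0.0698
[228. 210. 319. 335.] (array([609.4, 191. ]), array([72.9, 45.9]), 12.4) d mm [ 0.6 -0.1]
(array([607.1, 190.5]), array([68.2, 45.9]), 12.4)
```

servo_tool --motion '[[[7,0,0,-0.3,0,0,0],[7,0,0,-0.5,0,0,0],[7,0,0,-0.5,0,0,0],[7,0,0,-0.5,0,0,0]]]'

```text
t: 16.32
tcp_pos: [0.6081, 0.1905, 0.0291]
tcp_rot: [-0.444, -0.551, 0.551, 0.444]
contact_force: [-0.2, 0.9, 0.3]
gripper_width: 0.07
```

servo_tool --motion '[[[3,0,0,0,0,0,0],[3,0,0,0,0,0,0],[3,0,0,0,0,0,0],[3,0,0,0,0,0,0],[3,0,0,0,0,0,0]]]'

```text
t: 16.73
tcp_pos: [0.6085, 0.1909, 0.0298]
tcp_rot: [0.444, 0.551, -0.55, -0.443]
contact_force: [-0.4, 0.4, 3.9]
gripper_width: 0.0436
```

servo_tool --motion '[[[3,0,0,1,0,0,0],[3,0,0,4,0,0,0],[3,0,0,8,0,0,0],[3,0,0,12,0,0,0],[3,-1,-1,14,0,0,-3]]]'

```text
t: 17.15
tcp_pos: [0.6007, 0.184, 0.1747]
tcp_rot: [0.458, 0.542, -0.536, -0.457]
contact_force: [0.2, 1.2, 0.5]
gripper_width: 0.0436
```

servo_tool --motion '[[[3,-2.4,-3,0,0,0,-5],[3,-4.8,-6,0,0,0,-10],[3,-7.2,-9,0,0,0,-15],[3,-9.6,-12,0,0,0,-20],[3,-12,-15,0,0,0,-24.6]]]'

```text
t: 17.57
tcp_pos: [0.4764, 0.0293, 0.1693]
tcp_rot: [0.563, 0.428, -0.428, -0.563]
contact_force: [0.7, -0.2, 0.3]
gripper_width: 0.0436
```

servo_tool --motion '[[[3,-1.4,-3.6,0,0,0,0],[3,-1.4,-3.6,-1,0,0,0],[3,-1.4,-3.6,-3,0,0,0],[3,-1.4,-3.6,-3.5,0,0,0],[3,-1.4,-3.6,-3.5,0,0,0]]]'

```text
t: 17.98
tcp_pos: [0.4628, -0.0053, 0.1331]
tcp_rot: [-0.561, -0.428, 0.43, 0.563]
contact_force: [0.6, 0.5, -0.5]
gripper_width: 0.0436
```

servo_tool --motion '[[[3,0,0,0,0,0,0],[3,0,0,0,0,0,0],[3,0,0,0,0,0,0]]]'

```text
t: 18.23
tcp_pos: [0.4649, -0.0047, 0.1349]
tcp_rot: [0.562, 0.43, -0.429, -0.562]
contact_force: [0.2, -0.3, -0.8]
gripper_width: 0.0438
```

```bash
python3 - <<'E'
from h import *
im=look("blue",.115)
cv2.imwrite("pics/w10.png",cv2.resize(im[60:340,170:390],None,fx=2.1,fy=2.1,interpolation=cv2.INTER_CUBIC))
E
```

```text
t 18.2333 tcp [ 0.4649 -0.0047  0.1349] jaw 74.8 tilt [ 0.001 -1.    -0.001] F [ 0.2 -0.3 -0.8] w 0.0438
[228. 214. 322. 342.] (array([464.3,  -6.2]), array([58.9, 81. ]), 167.9) d mm [-0.6 -1.5]
```

View pics/w10.png

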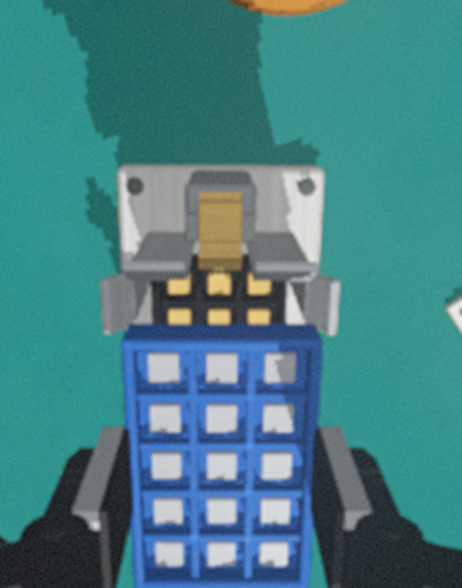

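servo_tool --motion '[[[3,0,-0.1,-0.6,0,0,0],[3,0,-0.1,-1.3,0,0,0],[3,0,-0.1,-2,0,0,0],[3,0,-0.1,-2.6,0,0,0],[3,0,-0.1,-2.6,0,0,0]]]'

```text
t: 18.75
tcp_pos: [0.4628, -0.0065, 0.1065]
tcp_rot: [-0.561, -0.428, 0.43, 0.563]
contact_force: [0.6, -0.5, -1.3]
gripper_width: 0.0439
```

servo_tool --motion '[[[3,0,0,-0.5,0,0,0],[3,0,0,-1,0,0,0],[3,0,0,-1.5,0,0,0],[3,0,0,-2,0,0,0],[3,0,0,-2,0,0,0]]]'

```text
t: 19.17
tcp_pos: [0.4634, -0.0065, 0.0872]
tcp_rot: [-0.562, -0.428, 0.429, 0.563]
contact_force: [-0.1, -0.1, -0.3]
gripper_width: 0.0438
```

servo_tool --motion '[[[3,0,0,-0.3,0,0,0],[3,0,0,-0.8,0,0,0],[3,0,0,-1.1,0,0,0],[3,0,0,-1.1,0,0,0]]]'

```text
t: 19.5
tcp_pos: [0.4636, -0.0064, 0.0765]
tcp_rot: [-0.562, -0.429, 0.429, 0.562]
contact_force: [0.1, 0.5, 0.2]
gripper_width: 0.0439
```

servo_tool --motion '[[[6,0,0,0,0,0,0],[6,0,0,0,0,0,0],[6,0,0,0,0,0,0],[6,0,0,0,0,0,0],[6,0,0,1,0,0,0]]]'

```text
t: 19.92
tcp_pos: [0.4628, -0.0065, 0.0864]
tcp_rot: [-0.561, -0.428, 0.43, 0.563]
contact_force: [-0.4, -0.3, 0.6]
gripper_width: 0.0603
```

servo_tool --motion '[[[6.5,0,0,3,0,0,0],[6.5,0,0,6,0,0,0],[6.5,0,0,9,0,0,0],[6.5,0,0,10,0,0,0],[6.5,0,2.5,10,0,0,-3]]]'

```text
t: 20.33
tcp_pos: [0.4665, 0.0142, 0.1904]
tcp_rot: [0.577, 0.412, -0.41, -0.573]
contact_force: [0.5, 0.7, -0.3]
gripper_width: 0.0649
```

servo_tool --motion '[[[7,-0.5,3.7,0,0,0,-3],[7,-1.2,7.4,0,0,0,-6],[7,-2,11,0,0,0,-9],[7,-2.8,14.6,0,0,0,-12],[7,-3.4,18,0,0,0,-13]]]'

```text
t: 20.75
tcp_pos: [0.429, 0.2003, 0.1876]
tcp_rot: [0.617, 0.346, -0.346, -0.616]
contact_force: [0.6, 0.1, 0.2]
gripper_width: 0.0699
```

servo_tool --motion '[[[7,-0.8,3.7,0,0,0,0],[7,-1.6,7.4,-1,0,0,0],[7,-2.4,11,-3,0,0,0],[7,-3.2,14,-6,0,0,0],[7,-3.4,15.4,-8,0,0,0]]]'

```text
t: 21.17
tcp_pos: [0.3936, 0.3568, 0.1064]
tcp_rot: [-0.614, -0.348, 0.348, 0.617]
contact_force: [0.1, 0.6, 0.4]
gripper_width: 0.0701
```

servo_tool --motion '[[[7,0,0,0,0,0,0],[7,0,0,0,0,0,0],[7,0,0,0,0,0,0],[7,0,0,0,0,0,0]]]'

```text
t: 21.5
tcp_pos: [0.3976, 0.3516, 0.1084]
tcp_rot: [0.617, 0.346, -0.345, -0.616]
contact_force: [-0.4, 0.0, -0.4]
gripper_width: 0.0699
```

```bash
python3 - <<'E'
from h import *
im=look("yellow",.012,"w11")
E
```

```text
t 21.5 tcp [0.3976 0.3516 0.1084] jaw 58.5 tilt [ 0.001 -1.    -0.002] F [-0.4  0.  -0.4] w 0.0699
[243. 179. 308. 269.] (array([396.5, 354.1]), array([46.4, 72.3]), 148.7) d mm [-1.1  2.5]
```

servo_tool --motion '[[[7,-0.1,0.2,-1,0,0,0],[7,-0.1,0.2,-3.5,0,0,0],[7,-0.1,0.2,-6,0,0,0],[7,-0.1,0.2,-7.2,0,0,0],[7,-0.1,0.2,-7.2,0,0,0]]]'

```text
t: 22.02
tcp_pos: [0.3938, 0.3525, 0.0326]
tcp_rot: [0.617, 0.345, -0.348, -0.616]
contact_force: [0.0, -0.7, 0.1]
gripper_width: 0.0699
```

servo_tool --motion '[[[7,0,0,0,0,0,0],[7,0,0,0,0,0,0],[7,0,0,0,0,0,0]]]'

```text
t: 22.27
tcp_pos: [0.3959, 0.3555, 0.0365]
tcp_rot: [-0.616, -0.347, 0.346, 0.617]
contact_force: [-0.5, -0.6, 0.4]
gripper_width: 0.0703
```

```bash
python3 - <<'E'
from h import *
im=look("yellow",.012,"w12")
print(rect("wrist",im,(230,190,325,325),"yellow",.012))
E
```

```text
t 22.2667 tcp [0.3959 0.3555 0.0365] jaw 58.7 tilt [ 0.003 -1.    -0.001] F [-0.5 -0.6  0.4] w 0.0703
[223. 211. 315. 338.] (array([395.8, 354.2]), array([46.1, 73.5]), 148.8) d mm [-0.1 -1.3]
(array([394.9, 354.7]), array([46.1, 71.4]), 148.8)
```

servo_tool --motion '[[[7,0,0,-0.3,0,0,0],[7,0,0,-0.6,0,0,0],[7,0,0,-0.6,0,0,0],[7,0,0,-0.6,0,0,0]]]'

```text
t: 22.7
tcp_pos: [0.395, 0.3544, 0.029]
tcp_rot: [0.616, 0.346, -0.347, -0.616]
contact_force: [0.3, -0.1, -0.6]
gripper_width: 0.07
```

servo_tool --motion '[[[3,0,0,0,0,0,0],[3,0,0,0,0,0,0],[3,0,0,0,0,0,0],[3,0,0,0,0,0,0],[3,0,0,0,0,0,0]]]'

```text
t: 23.12
tcp_pos: [0.3952, 0.3549, 0.0297]
tcp_rot: [-0.616, -0.347, 0.346, 0.616]
contact_force: [-0.1, -0.6, 5.4]
gripper_width: 0.044
```

servo_tool --motion '[[[3,0,0,1,0,0,0],[3,0,0,4,0,0,0],[3,0,0,8,0,0,0],[3,0,0,12,0,0,0],[3,0.4,-2,14,0,0,3]]]'

```text
t: 23.53
tcp_pos: [0.3988, 0.3406, 0.1746]
tcp_rot: [-0.604, -0.368, 0.361, 0.608]
contact_force: [0.4, 1.0, 1.1]
gripper_width: 0.0439
```

servo_tool --motion '[[[3,0.6,-3.8,0,0,0,3],[3,1.3,-7.6,0,0,0,6],[3,2,-11.3,0,0,0,9],[3,2.7,-15,0,0,0,12],[3,3.4,-18.5,0,0,0,13.1]]]'

```text
t: 23.95
tcp_pos: [0.4329, 0.1473, 0.1694]
tcp_rot: [0.562, 0.43, -0.43, -0.561]
contact_force: [0.8, -0.8, -0.8]
gripper_width: 0.0437
```

servo_tool --motion '[[[3,0.7,-3.7,0,0,0,0],[3,1.4,-7.4,0,0,0,0],[3,2.1,-11,0,0,0,0],[3,2.8,-14,-1,0,0,0],[3,3,-15.6,-3,0,0,0]]]'

```text
t: 24.37
tcp_pos: [0.4657, -0.011, 0.1409]
tcp_rot: [0.565, 0.429, -0.427, -0.561]
contact_force: [1.0, 0.4, -0.7]
gripper_width: 0.0437
```

servo_tool --motion '[[[3,0,0,-0.4,0,0,0],[3,0,0,-0.4,0,0,0],[3,0,0,-0.4,0,0,0],[3,0,0,-0.4,0,0,0],[3,0,0,-0.4,0,0,0]]]'

```text
t: 24.78
tcp_pos: [0.4636, -0.0049, 0.1361]
tcp_rot: [0.562, 0.431, -0.43, -0.561]
contact_force: [-0.1, 0.3, -0.8]
gripper_width: 0.0438
```

```bash
cat > m.py <<'E'
from h import *
import sys
# compare near feeder with reference picture of blue insertion (w10) by plate template
im=look(sys.argv[1],.115,sys.argv[2])
ref=cv2.imread("pics/w10.png");ref=cv2.resize(ref,None,fx=1/2.1,fy=1/2.1,interpolation=cv2.INTER_AREA) # origin (170,60)
tpl=ref[75:130,40:160]
r=cv2.matchTemplate(im,tpl,cv2.TM_CCOEFF_NORMED);_,v,_,l=cv2.minMaxLoc(r);print("feeder template",v,"px vs ref",l[0]-210,l[1]-135)
E
python3 m.py yellow w13; python3 - <<'E'
from h import *
im=cv2.imread("pics/w13.png");hsv=cv2.cvtColor(im,40);m=((hsv[...,0]>18)&(hsv[...,0]<35)&(hsv[...,1]>80)).astype(np.uint8)
for r in (225,240,260,300): c=np.flatnonzero(m[r,200:350])+200;print(r,c.min() if len(c) else 0,c.max() if len(c) else 0)
ref=cv2.imread("pics/w10.png");hsv=cv2.cvtColor(ref,40);m=(hsv[...,0]>102)&(hsv[...,1]>80)
for r in (225,240,260,300): c=np.flatnonzero(m[int((r-60)*2.1)]);print(r,170+c.min()/2.1,170+c.max()/2.1)
E
```

```text
t 24.7833 tcp [ 0.4636 -0.0049  0.1361] jaw 74.9 tilt [ 0.001 -1.    -0.002] F [-0.1  0.3 -0.8] w 0.0438
[226. 216. 324. 346.] (array([467.7,  -2.5]), array([52.5, 74.9]), 164.2) d mm [4.1 2.4]
feeder template 0.9760103225708008 px vs ref 1 1
225 228 322
240 229 322
260 230 320
300 232 328
225 228.0952380952381 322.8571428571429
240 229.04761904761904 321.9047619047619
260 230.0 320.4761904761905
300 232.38095238095238 327.6190476190476
```

servo_tool --motion '[[[3,0,-0.1,-0.6,0,0,0],[3,0,-0.1,-1.3,0,0,0],[3,0,-0.1,-2,0,0,0],[3,0,-0.1,-2.6,0,0,0],[3,0,-0.1,-2.6,0,0,0]]]'

```text
t: 25.3
tcp_pos: [0.4618, -0.0075, 0.1075]
tcp_rot: [-0.561, -0.429, 0.43, 0.563]
contact_force: [-0.6, 0.0, -1.0]
gripper_width: 0.0438
```

servo_tool --motion '[[[3,0,0,-0.5,0,0,0],[3,0,0,-1,0,0,0],[3,0,0,-1.5,0,0,0],[3,0,0,-2,0,0,0],[3,0,0,-2,0,0,0]]]'

```text
t: 25.72
tcp_pos: [0.4631, -0.0069, 0.0884]
tcp_rot: [-0.561, -0.43, 0.429, 0.562]
contact_force: [1.0, 1.5, -2.0]
gripper_width: 0.0434
```

servo_tool --motion '[[[3,0,0,0,0,0,0],[3,0,0,-0.1,0,0,0]]]'

```text
t: 25.88
tcp_pos: [0.4632, -0.0069, 0.0883]
tcp_rot: [-0.562, -0.43, 0.429, 0.562]
contact_force: [0.0, 3.1, 0.9]
gripper_width: 0.0434
```

servo_tool --motion '[[[6,0,0,0,0,0,0],[6,0,0,0,0,0,0],[6,0,0,0,0,0,0],[6,0,0,0,0,0,0],[6,0,0,1,0,0,0]]]'

```text
t: 26.3
tcp_pos: [0.4617, -0.0078, 0.0973]
tcp_rot: [-0.561, -0.428, 0.43, 0.563]
contact_force: [0.2, -0.8, 0.0]
gripper_width: 0.0603
```

servo_tool --motion '[[[6,0,0,3,0,0,0],[6,0,0,6,0,0,0],[6,0,0,8,0,0,0],[6,-0.4,3.5,9,0,0,5],[5,-0.8,7,9,0,0,10]]]'

```text
t: 26.72
tcp_pos: [0.4574, 0.0619, 0.1915]
tcp_rot: [0.524, 0.478, -0.475, -0.521]
contact_force: [0.3, 2.0, -0.1]
gripper_width: 0.0506
```

servo_tool --motion '[[[5,-0.3,3.5,0,0,0,0.7],[5,-0.6,7,0,0,0,0.7],[5,-0.9,10.5,-1,0,0,0.7],[5,-1.2,13.5,-4,0,0,0.7],[5,-1.2,14.5,-7,0,0,0.7]]]'

```text
t: 27.13
tcp_pos: [0.4437, 0.2135, 0.1201]
tcp_rot: [0.518, 0.484, -0.479, -0.518]
contact_force: [0.5, 0.2, -0.6]
gripper_width: 0.0502
```

servo_tool --motion '[[[5,0,0,0,0,0,0],[5,0,0,0,0,0,0],[5,0,0,0,0,0,0],[5,0,0,0,0,0,0]]]'

```text
t: 27.47
tcp_pos: [0.4446, 0.2068, 0.1198]
tcp_rot: [0.521, 0.48, -0.479, -0.519]
contact_force: [0.1, 0.3, 0.3]
gripper_width: 0.0501
```

```bash
python3 - <<'E'
from h import *
im=look("cover",.006,"w14")
print([(np.round(d["pixel"]),d["conf"],at_z("wrist",d["pixel"],.014).round(4)) for d in tip_of("wrist","cover_grip")])
E
```

```text
t 27.4667 tcp [0.4446 0.2068 0.1198] jaw 85.4 tilt [ 0.    -1.    -0.003] F [0.1 0.3 0.3] w 0.0501
[247. 165. 307. 265.] (array([442.7, 208.6]), array([46.9, 84.5]), 176.4) d mm [-1.9  1.8]
[141. 257. 193. 312.] (array([498.5, 110.4]), array([53.9, 34. ]), 21.5) d mm [ 53.9 -96.4]
[(array([220., 276.]), 0.6, array([0.4439, 0.2084, 0.014 ])), (array([288., 169.]), 0.58, array([0.4972, 0.1132, 0.014 ]))]
```

servo_tool --motion '[[[5,-0.2,0.15,-1,0,0,1],[5,-0.2,0.15,-3.5,0,0,1],[5,-0.2,0.15,-6,0,0,1],[5,-0.2,0.15,-7.2,0,0,1],[5,-0.2,0.15,-7.2,0,0,1]]]'

```text
t: 28.03
tcp_pos: [0.4391, 0.2078, 0.0437]
tcp_rot: [-0.514, -0.483, 0.486, 0.516]
contact_force: [-0.7, 0.0, -0.1]
gripper_width: 0.0501
```

servo_tool --motion '[[[5,0,0,0,0,0,0],[5,0,0,0,0,0,0],[5,0,0,0,0,0,0],[5,0,0,0,0,0,0]]]'

```text
t: 28.37
tcp_pos: [0.442, 0.2095, 0.0473]
tcp_rot: [0.515, 0.485, -0.484, -0.515]
contact_force: [0.2, 0.6, 0.3]
gripper_width: 0.05
```

```bash
python3 - <<'E'
from h import *
im=look("cover",.006,"w15")
print(rect("wrist",im,(225,185,330,330),"cover",.006))
E
```

```text
t 28.3667 tcp [0.442  0.2095 0.0473] jaw 86.5 tilt [ 0.001 -1.    -0.002] F [0.2 0.6 0.3] w 0.05
[231. 193. 311. 321.] (array([442.4, 208.4]), array([46.6, 84.2]), 176.6) d mm [ 0.4 -1.1]
[ 89. 310. 136. 339.] (array([478.2, 102.9]), array([12.3, 35.3]), 124.2) d mm [  36.2 -106.6]
(array([442.4, 208.4]), array([46.6, 84.2]), 176.6)
```

servo_tool --motion '[[[4,0,-0.1,-0.5,0,0,0],[4,0,-0.1,-0.9,0,0,0],[4,0,-0.1,-0.9,0,0,0],[4,0,-0.1,-0.9,0,0,0],[4,0,-0.1,-0.9,0,0,0]]]'

```text
t: 28.88
tcp_pos: [0.441, 0.2081, 0.0371]
tcp_rot: [-0.515, -0.484, 0.485, 0.515]
contact_force: [-0.2, 0.0, -0.3]
gripper_width: 0.0399
```

servo_tool --motion '[[[2,0,0,0,0,0,0],[0,0,0,0,0,0,0],[0,0,0,0,0,0,0],[0,0,0,0,0,0,0],[0,0,0,0,0,0,0]]]'

```text
t: 29.3
tcp_pos: [0.4412, 0.2083, 0.0375]
tcp_rot: [0.515, 0.485, -0.484, -0.515]
contact_force: [-1.2, -1.1, 4.4]
gripper_width: 0.012
```

servo_tool --motion '[[[0,0,0,0,0,0,0],[0,0,0,0,0,0,0]]]'

```text
t: 29.47
tcp_pos: [0.4412, 0.2083, 0.0375]
tcp_rot: [0.515, 0.485, -0.484, -0.515]
contact_force: [-1.9, -0.4, 5.4]
gripper_width: 0.0117
```

servo_tool --motion '[[[0,0,0,1,0,0,0],[0,0,0,4,0,0,0],[0,0,0,8,0,0,0],[0,0,0,12,0,0,0],[0,0.2,-2,14.5,0,0,-3]]]'

```text
t: 29.88
tcp_pos: [0.4435, 0.1931, 0.1864]
tcp_rot: [-0.526, -0.475, 0.47, 0.527]
contact_force: [1.2, -0.5, 0.3]
gripper_width: 0.0125
```

servo_tool --motion '[[[0,0.4,-3.5,0,0,0,-3],[0,0.8,-7,0,0,0,-6],[0,1.2,-10.5,0,0,0,-8.7],[0,1.6,-14,0,0,0,-8.7],[0,2,-17,0,0,0,-8.7]]]'

```text
t: 30.3
tcp_pos: [0.4628, 0.0154, 0.1825]
tcp_rot: [0.563, 0.429, -0.429, -0.562]
contact_force: [0.2, -0.3, -0.9]
gripper_width: 0.0121
```

servo_tool --motion '[[[0,0,-2.3,0,0,0,0],[0,0,-2.4,-1,0,0,0],[0,0,-2.4,-3,0,0,0],[0,0,-2.4,-3.5,0,0,0],[0,0,-2.4,-3.5,0,0,0]]]'

```text
t: 30.72
tcp_pos: [0.4615, -0.0054, 0.1459]
tcp_rot: [-0.56, -0.429, 0.431, 0.563]
contact_force: [-0.3, -0.2, -0.4]
gripper_width: 0.0118
```

servo_tool --motion '[[[0,0,0,0,0,0,0],[0,0,0,0,0,0,0],[0,0,0,0,0,0,0],[0,0,0,0,0,0,0]]]'

```text
t: 31.05
tcp_pos: [0.4636, -0.0056, 0.1479]
tcp_rot: [0.562, 0.43, -0.429, -0.561]
contact_force: [0.3, -0.1, -0.6]
gripper_width: 0.0116
```

```bash
python3 m.py cover w16; python3 - <<'E'
import cv2
im=cv2.imread("pics/w16.png");cv2.imwrite("pics/w16c.png",cv2.resize(im[60:345,170:390],None,fx=2.1,fy=2.1,interpolation=cv2.INTER_CUBIC))
E
```

```text
t 31.05 tcp [ 0.4636 -0.0056  0.1479] jaw 74.8 tilt [ 0.    -1.    -0.001] F [ 0.3 -0.1 -0.6] w 0.0116
[378. 184. 435. 242.] (array([451.5,  70.4]), array([34.1, 19. ]), 21.0) d mm [-12.1  76. ]
[232. 198. 317. 332.] (array([464.2,  -4.8]), array([53.7, 88.5]), 164.8) d mm [0.6 0.8]
feeder template 0.821989893913269 px vs ref 1 -1
```

View pics/w16c.png

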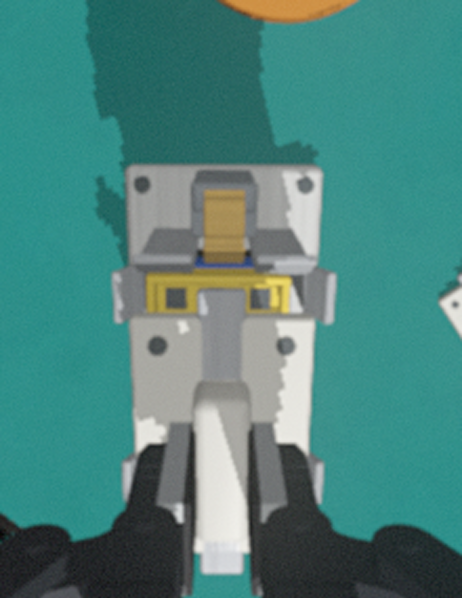

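servo_tool --motion '[[[0,0,0.05,-0.8,0,0,0],[0,0,0.05,-1.6,0,0,0],[0,0,0.05,-2.4,0,0,0],[0,0,0.05,-2.8,0,0,0],[0,0,0.05,-2.8,0,0,0]]]'

```text
t: 31.57
tcp_pos: [0.462, -0.0054, 0.1177]
tcp_rot: [-0.561, -0.429, 0.43, 0.563]
contact_force: [0.1, -1.0, -0.6]
gripper_width: 0.0122
```

servo_tool --motion '[[[0,0,0,-0.3,0,0,0],[0,0,0,-0.7,0,0,0],[0,0,0,-1.1,0,0,0],[0,0,0,-1.1,0,0,0],[0,0,0,-1.1,0,0,0]]]'

```text
t: 31.98
tcp_pos: [0.4637, -0.0055, 0.1082]
tcp_rot: [0.562, 0.43, -0.429, -0.562]
contact_force: [0.4, 0.0, -1.9]
gripper_width: 0.0117
```

servo_tool --motion '[[[0,0,0,-0.3,0,0,0],[0,0,0,-0.6,0,0,0],[0,0,0,-0.9,0,0,0],[0,0,0,-1,0,0,0],[0,0,0,-1,0,0,0]]]'

```text
t: 32.4
tcp_pos: [0.4645, -0.0054, 0.099]
tcp_rot: [0.562, 0.43, -0.429, -0.561]
contact_force: [1.5, -1.3, 5.4]
gripper_width: 0.0121
```

servo_tool --motion '[[[0,0,0,-0.3,0,0,0],[0,0,0,-0.6,0,0,0],[0,0,0,-0.8,0,0,0],[0,0,0,-0.9,0,0,0],[0,0,0,-0.9,0,0,0]]]'

```text
t: 32.82
tcp_pos: [0.4646, -0.0054, 0.09]
tcp_rot: [0.562, 0.43, -0.429, -0.561]
contact_force: [0.6, -0.1, 6.7]
gripper_width: 0.012
```

servo_tool --motion '[[[0,0,0,-0.1,0,0,0],[0,0,0,-0.2,0,0,0],[0,0,0,-0.2,0,0,0]]]'

```text
t: 33.07
tcp_pos: [0.4645, -0.0054, 0.0881]
tcp_rot: [0.562, 0.43, -0.429, -0.561]
contact_force: [1.2, -0.5, 7.0]
gripper_width: 0.0119
```

servo_tool --motion '[[[0,0,0,-0.1,0,0,0],[0,0,0,-0.1,0,0,0],[0,0,0,-0.1,0,0,0]]]'

```text
t: 33.32
tcp_pos: [0.4646, -0.0054, 0.0874]
tcp_rot: [0.563, 0.43, -0.429, -0.561]
contact_force: [0.5, -0.6, 9.7]
gripper_width: 0.0122
```

servo_tool --motion '[[[0,0,0,-0.1,0,0,0],[0,0,0,-0.1,0,0,0],[0,0,0,-0.1,0,0,0]]]'

```text
t: 33.57
tcp_pos: [0.4648, -0.0054, 0.0874]
tcp_rot: [0.563, 0.43, -0.429, -0.561]
contact_force: [-3.2, -0.6, 18.7]
gripper_width: 0.0122
```

```bash
python3 - <<'E'
from h import *
print(read_state()["contact_force"],read_state()["tcp_pos"])
im=read_camera("side");cv2.imwrite("pics/s17.png",im)
for q in ["floor_top","catch_nose_a","cover_grip"]:
    print(q,[(np.round(d["pixel"]),round(d["conf"],2)) for d in tip_of("side",q)])
for n,P in dict(noseA=[.5035,-.0155,.058],noseB=[.432,.004,.058],grip=[.468,-.006,.066]).items(): print(n,proj("side",P).round())
E
```

```text
[-3.21539196 -0.62474086 18.70776584] [ 0.46476271 -0.00535044  0.08736866]
floor_top []
catch_nose_a [(array([336., 283.]), 0.57), (array([331., 231.]), 0.49)]
cover_grip [(array([292., 279.]), 0.85), (array([328., 258.]), 0.67), (array([225., 276.]), 0.39)]
noseA [284. 338.]
noseB [233. 328.]
grip [258. 329.]
```

servo_tool --motion '[[[0,0,0,0.15,0,0,0],[0,0,0,0.3,0,0,0],[0,0,0,0.3,0,0,0]]]'

```text
t: 34.02
tcp_pos: [0.4645, -0.0054, 0.0893]
tcp_rot: [0.563, 0.43, -0.429, -0.561]
contact_force: [1.3, -0.8, 7.2]
gripper_width: 0.0119
```

servo_tool --motion '[[[0,0,0,0.1,0,0,0],[0,0,0,0.1,0,0,0],[0,0,0,0.1,0,0,0]]]'

```text
t: 34.27
tcp_pos: [0.4645, -0.0054, 0.0896]
tcp_rot: [0.562, 0.43, -0.429, -0.561]
contact_force: [3.4, -1.2, -0.4]
gripper_width: 0.0121
```

servo_tool --motion '[[[2,0,0,0,0,0,0],[3,0,0,0,0,0,0],[3,0,0,0,0,0,0],[3,0,0,0,0,0,0],[3,0,0,0.5,0,0,0]]]'

```text
t: 34.68
tcp_pos: [0.4617, -0.0054, 0.0934]
tcp_rot: [-0.561, -0.429, 0.43, 0.562]
contact_force: [0.2, -0.6, -1.5]
gripper_width: 0.0297
```

servo_tool --motion '[[[3,0,0,1.5,0,0,0],[3,0,0,4,0,0,0],[3,0,0,7,0,0,0],[3,0,2,10,0,0,0],[3,0,6,10,0,0,0]]]'

```text
t: 35.1
tcp_pos: [0.4669, 0.0511, 0.1991]
tcp_rot: [0.567, 0.428, -0.425, -0.561]
contact_force: [2.5, 0.7, -0.3]
gripper_width: 0.0296
```

servo_tool --motion '[[[3,0,3,0,0,0,0],[3,0,3,0,0,0,0],[3,0,3,0,0,0,0],[3,0,3,0,0,0,0],[3,0,3,0,0,0,0]]]'

```text
t: 35.52
tcp_pos: [0.4629, 0.0833, 0.1939]
tcp_rot: [-0.562, -0.428, 0.429, 0.562]
contact_force: [0.5, -1.4, -0.3]
gripper_width: 0.0302
```

```bash
python3 - <<'E'
from h import *
im=read_camera("wrist");s=read_camera("side")
a=cv2.resize(im[60:280,80:280],None,fx=2,fy=2.6);b=cv2.resize(s[210:395,170:350],(400,572))
cv2.imwrite("pics/final.png",np.hstack([a,b[:a.shape[0]]]) if a.shape[0]==572 else np.hstack([cv2.resize(a,(400,572)),b]))
print([(np.round(d["pixel"]),round(d["conf"],2),at_z("side",d["pixel"],.066).round(3)) for d in tip_of("side","cover_grip")])
print([(np.round(d["pixel"]),round(d["conf"],2)) for d in tip_of("side","loupe_c")])
print(proj("side",[.4665,-.006,.066]),proj("side",[.4665,-.006,.084]))
E
```

```text
[(array([329., 256.]), 0.97, array([ 0.466, -0.005,  0.066])), (array([296., 281.]), 0.66, array([0.502, 0.056, 0.066])), (array([337., 283.]), 0.63, array([ 0.502, -0.02 ,  0.066]))]
[]
[256.78510059 329.39858204] [256.18968885 320.6817295 ]
```

```bash
python3 - <<'E'
from h import *
def brass(im):
    h=cv2.cvtColor(im,40);m=((h[...,0]>14)&(h[...,0]<30)&(h[...,1]>90)&(h[...,2]>90)).astype(np.uint8)
    for nm,(l,t,r,b) in dict(B=(215,312,242,345),A=(272,322,306,352)).items():
        c=np.argwhere(m[t:b,l:r]);print(nm,len(c),(c.mean(0)+[t,l]).round(1) if len(c) else "")
a=cv2.imread("pics/side0.png");b=read_camera("side");brass(a);brass(b)
t0=cv2.imread("pics/top0.png");t1=read_camera("top");
for n,x,y,(l,t,r,bb) in (("side",a,b,(262,208,296,242)),("top",t0,t1,(216,210,244,240))):
    res=cv2.matchTemplate(y[t-12:bb+12,l-12:r+12],x[t:bb,l:r],cv2.TM_CCOEFF_NORMED);_,v,_,p=cv2.minMaxLoc(res);print(n,"loupe shift",p[0]-12,p[1]-12,round(v,3))
# end tabs tops (42 mm out) and handle ends in wrist view: brightness check of cover level via handle ends
w=read_camera("wrist");print(boxes_of("wrist","cover_grip")[:2]);print(tip_of("wrist","catch_nose_a")[:3])
u=np.array([np.cos(np.radians(-15.2)),np.sin(np.radians(-15.2))])
for k in (-42,42):
    P=np.array([.4665,-.006])+u*k/1000
    for z in (.058,.076): print(k,z,proj("wrist",[*P,z]).round(),proj("side",[*P,z]).round())
for x in (.02,-.02):
    for z in (.074,.092): print("handle end",x,z,proj("side",[.4665+u[0]*x,-.006+u[1]*x,z]).round(1))
g=cv2.cvtColor(b,6)
def prof(col): return g[300:345,col].tolist()
for c in (241,245,270,274): print(c,prof(c))
E
```

```text
B 77 [322.8 222.8]
A 127 [337.1 292.8]
B 71 [322.7 222.5]
A 124 [337.2 292.8]
side loupe shift 0 0 0.972
top loupe shift 0 0 0.995
[{'bbox': [281.3, 194.0, 334.4, 245.3], 'conf': 0.9}, {'bbox': [151.9, 201.5, 207.8, 275.9], 'conf': 0.56}]
[{'pixel': [278.1, 182.0], 'conf': 0.78}, {'pixel': [199.7, 175.5], 'conf': 0.58}]
-42 0.058 [173. 193.] [228. 328.]
-42 0.076 [166. 199.] [227. 319.]
42 0.058 [183. 278.] [286. 339.]
42 0.076 [177. 289.] [286. 330.]
handle end 0.02 0.074 [270.7 328.1]
handle end 0.02 0.092 [270.3 319.3]
handle end -0.02 0.074 [242.5 323. ]
handle end -0.02 0.092 [241.7 314.2]
241 [156, 153, 147, 146, 146, 145, 146, 146, 141, 126, 115, 112, 110, 111, 114, 133, 172, 199, 200, 185, 183, 200, 215, 218, 214, 202, 181, 156, 141, 139, 140, 145, 155, 167, 185, 209, 224, 228, 229, 229, 229, 227, 218, 193, 162]
245 [156, 160, 152, 149, 151, 152, 155, 158, 162, 157, 146, 139, 135, 130, 126, 129, 154, 191, 213, 220, 223, 225, 227, 228, 227, 220, 205, 181, 155, 140, 136, 137, 141, 153, 167, 185, 209, 223, 228, 229, 229, 229, 225, 213, 185]
270 [154, 166, 194, 216, 223, 219, 213, 208, 198, 175, 143, 120, 107, 102, 102, 102, 102, 102, 102, 104, 124, 164, 203, 221, 225, 224, 220, 213, 206, 202, 197, 195, 194, 195, 196, 198, 206, 216, 224, 227, 226, 218, 201, 176, 145]
274 [166, 189, 213, 225, 228, 226, 225, 217, 197, 164, 134, 113, 102, 102, 102, 102, 102, 103, 101, 102, 113, 139, 168, 178, 178, 176, 172, 170, 168, 168, 170, 176, 190, 198, 198, 199, 203, 212, 221, 226, 227, 222, 206, 186, 162]
```

```bash
python3 -c "
from workcell import *
print(sign_off(), read_state()['t'])"
```

```text
the job is handed in; nothing more can be done
the job is handed in; nothing more can be done
```

The feeder is loaded in the order asked: black, blue and yellow trays, then the larger white cover. I pressed the cover down to its stop, let go with the catches holding it, and handed the job in at about 36 s of the 112 s allowed.

**Latching:** At the bottom the push rose to about 19 N, a little over the 15 N you gave. On easing back it fell to about 0 N with the cover 18 mm down, so the catches took the load.

**After release (side camera):** The handle was at pixel (329, 256) in row and column; latched is expected at about (329, 257), against row 321 if it had sprung back. The handle looked level, and both brass catches were back in their starting places.

**Loupe:** Image matching in both the top and side views showed no shift. The loupe detector itself found nothing in its last call.

**Checks that failed or disagreed:**
- I had used all 16 picture views, so the final state was checked by numbers only, not by eye.
- The wrist camera differed from the jaw axis by about 2 mm. The arm also swung several millimetres after fast moves, so I let it settle before measuring.

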